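Put the sampled cheese back in its case

ROBOT

A 6-joint arm with a two-finger parallel gripper is mounted at the origin on the work surface. World frame = base frame: x ahead of the robot, y to its left, z up, the work surface at z = 0. Lengths are in mm, angles in degrees, forces in N, time in s.
With the tool pointing down it reaches from about 300 to 875 mm from the base axis. Payload 4.2 kg.
Tool frame: the origin (TCP) lies at the very end of the fingers, on their centre line; the grasp point (between the pads) lies 19 mm behind it (robot.grip_point_offset is the distance from the TCP to the grasp point, in mm); z points along the fingers, y is the direction in which the jaws open and shut (so a half turn about z gives the same grasp; the last joint's range is limited). The gripper opens to 85 mm and grips with 20 to 120 N. Pads are 22 mm wide; open, the fingers measure 114 mm over their backs; the gripper's body (76 mm by 85 mm) begins 54 mm behind the grasp point. The pads swing forward as they close: fully open they stand 13 mm farther back than shut.
Start: joints at [-72.938, 18.312, 89.639, -0, 72.044, -1.146], TCP at [179.677, -546.221, 231.338] pointing down, gripper open.
Joint ranges: [-177.97, 177.97], [-48.28, 115.42], [12.27, 149.76], [-77.06, 257.06], [2.81, 150.46], [-146.56, 146.56]. Speed limits (degrees/s): [147.25, 147.25, 180, 180, 180, 180].

INTERFACE

Orientations are given as [roll, pitch, yaw] about the fixed x, y, z axes, in that order (R = Rz(yaw) Ry(pitch) Rx(roll)).
In Python, from rig import robot gives the robot as it stands. The module is installed in compiled form; this text tells all that it offers.
- The arm moves only by the tool arm_command, never from a script. Its argument "commands" is a list of rows, each an object of numbers: "x", "y", "z": the shift along the tool's x, y, z in m; "wx", "wy", "wz": the turn, a rotation vector about the tool's x, y, z in rad; "fingers": the gripper's target within -1 to 1 (shut at 1, half-way at 0, fully open at -1). A call has 1 to 20 rows; each row shifts and turns the commanded pose from where the row before left it, along the tool's axes as they then stand; what a row does not reach is not made up. A row lasts 1/8 s, in which the tool goes at most 62.5 mm and 10.7 degrees, less where a joint would pass 70% of its speed; a pose out of reach is approached as far as the arm can. A call is refused whole if a number of a shift passes 0.0625 or a number of a turn 0.188, either way. A call with a gripper value outside its range is refused whole. The fingers move at their own pace and stop on an object; the grip force is fixed at half the most. Time passes only in rows, so rows that do not move let the fingers close. It gives the time, the measured TCP pose, the force and the opening at its end, in the units of the state.
- robot.get_obs(): the state, without advancing time (a new reading comes with each control period).
- robot.capture(name): name is "side" or "top"; returns a dict with "frame" (420x560x3 uint8, blue, green, red), "z_map" (420x560 float32, mm along the optical axis (not along the pixel's ray), 0 where there is no reading), "intrinsics" (3x3 intrinsics, pixels), "R" (3x3) and "t" (3): a world point X has camera coordinates R X + t. Camera axes: x right, y down, z forward; pixel columns grow to the right and rows downward; lengths in mm; the calibration is good to about 2 mm. A picture is of the moment at which its call begins.
- robot.sign_off(): hands the job in, once; it reports no verdict.
Trained networks look in the newest picture that a camera, given by its name, has taken for a name from the list of things; names that differ only in an ending like _2 or _b are one class to them, and where a whole thing is asked for, a point or a joint stands for the part that bears it (a point fixed in the world has none). Each returns a list of dicts, best first, with "score" (0 to 1); they miss things now and then, are a little off and sometimes report something else, mostly with a low value. They report only what shows in the picture. A call takes as long as a camera call. They do not tell look-alikes from the thing itself.
- robot.find_in(thing, camera): "pixel" ([row, column] in pixels, amid what is visible of it).
- robot.masks_of(thing, camera): "pixels" (420x560 bool, what is visible of it) and "pixel" ([row, column] in pixels, amid what is visible of it).
- robot.tip_of(thing, camera): "pixel" ([row, column] in pixels: a listed point, or the origin of a listed thing).
The state is a dict: "time_s": time; "joint_pos": joint angles; "qd": joint speeds; "joint_torque": joint torques, N m; "position": TCP position; "eef_rot": TCP orientation; "wrist_force": force on the tool from outside, world axes, zero at the start; "ft_torque": the same for the moment, N m; "grip_width": finger opening in mm.
Only numpy, scipy, OpenCV 4.12 (cv2) and the standard library are available. Lean on these libraries where they do the work, as an engineer would, in place of code of your own. Each camera call takes 0.05 s, during which the arm holds its last target. There are 200 camera calls.

TASK

Lower the front flap of the cheese case all the way, keeping hold of it so that it does not fall open, then lift the tall drum-shaped cheese off the turntable and set it down gently, upright, on the tray inside the case, wholly behind the line of the flap: feel for the tray, do not drop the cheese or press it hard. Then push the flap back up gently until it is fully shut. Leave the other two cheeses standing on the turntable, and leave the jar and the slate card where they are.

Things in the scene. Friction and masses are not known exactly. Their poses are not given: they have to be found in the camera images.
- case: Fixed counter-top cheese case, wood and glass, 220 deep (x) x 250 wide (y) x 213 mm high. Origin: on the table, middle of its front lower edge. x points into the case, away from the flap, z up. Its front is open above 50 mm, covered by the flap. Side walls' inner faces at y = -113 and +113 mm, glass back's at x = 214 mm.
- case_roof (a point): Middle of the front lower edge of the case's glass roof: case x = 10, z = 207 mm. The roof (level, 6 mm thick) covers all behind it, so the gripper must reach in from the front with the tool tilted some 40 to 45 degrees. Axes as the case.
- tray_zone (a point): Point over the tray inside the case: case x = 100, y = 0, z = 68 mm. The level wooden tray spans case x = 6 to 206, y = -110 to 110 mm, on adjustable pegs. Its top face is anywhere from 48 to 68 mm above the table, differs every time and is not reported (this point does not follow it): feel for it. It is firm up to 80 N. Axes as the case.
- flap (a joint): Angle of the flap (rad) about the hinge at its lower edge: 0 upright and shut, 1.571 lowered, level, towards the robot; both are firm stops. Starts at 0 to 0.12. Hinge friction 0.12 N m: left alone it stays put within 0.15 rad of shut, but beyond about 0.3 rad it falls open by its weight (0.42 kg). About 3 N at the bar moves it.
- flap_hinge (a point): Point on the flap's hinge axis, at the middle of the flap: case x = 0, y = 0, z = 50 mm. The axis runs along the case's y. Axes as the case.
- flap_bar (a point): Centre of the flap's round steel grab bar: 14 mm thick, 150 long along case y, rods at its ends. 205 mm from the hinge along the flap, 6 in front of the hinge plane. The 12 mm panel (250 wide) ends 167 mm from the hinge: 31 mm gap to the bar. Shut: bar 255 mm above the table, 42 over the roof's top. Lowered: bar centre 44, panel top face 50 mm over the table.
- drum: The cheese to put away: a plain cream-coloured upright cylinder, 52 mm across and 55 mm high, 70 to 160 g; the tallest of the three on the turntable. Origin: centre of its underside, z up. It stands on the turntable about 65 mm off its axis.
- turntable: Fixed foot of a round wooden turntable 230 mm across. Origin: on the table, on the spin axis. The platter's top face is 30 mm above the table, and it spins freely on the foot at the lightest push, carrying the cheeses with it.
- flat_wheel: Bystander cheese: cream-coloured flat disc 72 mm across, 28 mm high, on the turntable. Origin: centre of its underside.
- brick: Bystander cheese: greyish block 46 x 62 x 34 mm high, on the turntable. Origin: centre of its underside.
- jar: Bystander: amber glass jar with a steel lid, 60 mm across, 85 mm high, on the table to the right of the case's front. Origin: centre of its underside.
- slate: Bystander: blank dark slate card 100 mm wide, 85 mm high overall, upright in a small wooden foot, on the table to the right of the case, beyond the jar. Origin: centre of its underside.
There are look-alikes about, which are no part of the job. What is shaped like the drum but purple or turquoise is not meant.

How it is judged:
By the outcome, as a careful person would: the job done as asked, in the order asked, and still so for the second after the job is handed in, with the robot touching nothing.
It also fails if it takes over 72 s, if anything falls off the work surface, if the arm or the gripper's body presses on something with over 40 N, if the wrist force passes 120 N, or if a joint passes its speed limit or range.

## Working session

There is one attempt and no reset: what is moved stays moved. The work goes in short steps, Python scripts to look and compute and a tool call to move; the robot and the scene stay as the last step left them, time stands still between calls to the robot, and variables do not carry over. Pictures are saved under pics/ and viewed, about 8 in all and at most 12, crops included, and the job is handed in when it is done.

Besides the shell and the picture viewer there is one more tool, called after "Request:" by a JSON object that holds its "name" and its "arguments". arm_command: Moves the arm, as the interface text tells. Its arguments: {"type":"object","properties":{"commands":{"type":"array"}},"required":["commands"]}

```bash
mkdir -p pics
cat > h.py <<'E'
from rig import robot
import numpy as np, cv2
from scipy.spatial.transform import Rotation as Ro
def world(c,r,col,z=None):
    K=c["intrinsics"]; z=c["z_map"][int(r),int(col)] if z is None else z
    p=np.array([(col-K[0,2])/K[0,0]*z,(r-K[1,2])/K[1,1]*z,z])
    return c["R"].T@(p-c["t"])
def cloud(c,m):
    K=c["intrinsics"]; r,q=np.nonzero(m&(c["z_map"]>0)); z=c["z_map"][r,q]
    P=np.stack([(q-K[0,2])/K[0,0]*z,(r-K[1,2])/K[1,1]*z,z],1)
    return (P-c["t"])@c["R"]
E
python3 - <<'E'
from h import *
print(robot.get_obs())
for cam in("side","top"):
    c=robot.capture(cam); cv2.imwrite(f"pics/{cam}0.png",c["frame"])
    print(cam,"campos",-c["R"].T@c["t"])
    for t in("drum","turntable","flat_wheel","brick","jar","slate","case","flap"):
        for d in robot.masks_of(t,cam)[:3]:
            P=cloud(c,d["pixels"])
            if len(P): print(t,round(d["score"],2),np.round(d["pixel"]),np.median(P,0).round(),P.min(0).round(),P.max(0).round(),np.median(c["frame"][d["pixels"]],0))
    for t in("case","case_roof","flap_hinge","flap_bar","tray_zone","drum","turntable"):
        for d in robot.tip_of(t,cam)[:2]:
            r,q=d["pixel"]; print("tip",t,round(d["score"],2),np.round(d["pixel"]),world(c,r,q).round())
E
```

```text
{'time_s': 0.0, 'joint_pos': array([-7.29385100e+01,  1.83508957e+01,  8.97078195e+01,  4.43407470e-04,
        7.20425067e+01, -1.14573211e+00]), 'qd': array([-0.06217861,  0.04947927, -0.00045464, -0.00915507, -0.02114107,
       -0.06039682]), 'joint_torque': array([-9.58886994e-04, -4.15522027e+01, -2.34159207e+01, -8.25604911e-05,
        8.10431287e-03,  1.14952860e-05]), 'position': array([ 179.52501633, -545.74993215,  230.48014267]), 'eef_rot': array([-1.79898807e+02, -2.44545889e-03,  1.82070829e+01]), 'wrist_force': array([-0.25631341, -0.33602409, -0.08880657]), 'ft_torque': array([-0.04054949, -0.02818992,  0.0021189 ]), 'grip_width': 85.3586484042241}
side campos [ 740.02974704  208.36686675 1186.21678066]
drum 0.82 [240. 400.] [289. 196.  54.] [257. 172.  -1.] [306. 220.  61.] [164.  70. 158.]
drum 0.66 [281. 372.] [434. 243.  85.] [403. 218.  40.] [455. 269.  94.] [179. 221. 212.]
drum 0.6 [270. 424.] [293. 318.  54.] [237. 293.  -3.] [312. 351.  62.] [163. 192.  19.]
turntable 0.79 [308. 363.] [487. 279.  31.] [366. 154.  -3.] [606. 382.  88.] [ 46. 118. 201.]
turnta
[... 1720 characters left out ...]
65. -445.   83.] [ 437. -479.   -2.] [ 495. -425.   92.] [163. 179. 198.]
slate 0.9 [173. 402.] [ 600. -469.   23.] [ 567. -524.   -6.] [ 643. -424.   95.] [ 41.  83. 117.]
case 0.97 [126. 295.] [ 718. -112.  213.] [ 605. -265.   -4.] [941.  27. 266.] [156. 160. 175.]
flap 0.93 [160. 290.] [ 615. -110.  198.] [ 605. -238.   -5.] [670.  26. 266.] [ 83.  127.5 152. ]
tip case 0.62 [169. 292.] [ 620. -113.   65.]
tip case_roof 0.95 [154. 297.] [ 672. -128.   58.]
tip flap_hinge 0.88 [166. 291.] [ 617. -106.  134.]
tip flap_bar 0.71 [160. 295.] [ 608. -117.  254.]
tip drum 0.77 [229. 185.] [436. 226.  86.]
tip drum 0.66 [280. 202.] [278. 179.  56.]
tip turntable 0.88 [215. 181.] [487. 250.  29.]
```

View pics/top0.png

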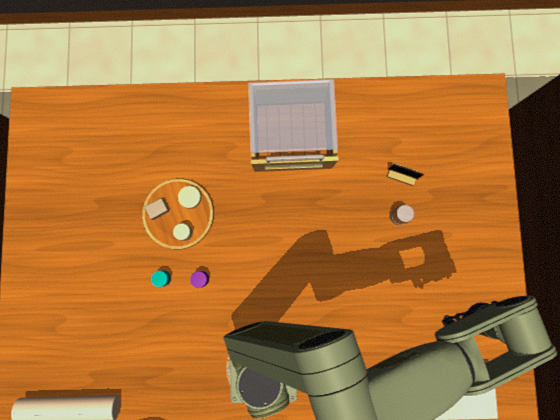

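View pics/side0.png

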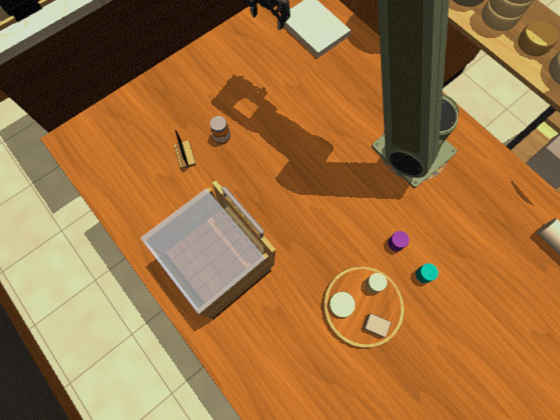

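Run:
```python
from h import *
for cam in("side","top"):
    c=robot.capture(cam); A=cloud(c,np.ones((420,560),bool))
    near=(A[:,0]>560)&(A[:,0]<950)&(A[:,1]>-350)&(A[:,1]<120)
    B=A[near&(A[:,2]>240)&(A[:,2]<275)]
    print(cam,"bar n",len(B), B.mean(0).round(1))
    if len(B)>10:
        print(" rect",cv2.minAreaRect(B[:,:2].astype(np.float32)), np.percentile(B[:,2],[5,50,95]))
    Q=A[near&(A[:,2]>200)&(A[:,2]<225)]
    print(" roof rect",len(Q),cv2.minAreaRect(Q[:,:2].astype(np.float32)),np.median(Q[:,2]))
    for lo in(140,170,190):
        S=A[near&(A[:,2]>lo)&(A[:,2]<lo+15)]
        if len(S)>10: print(" z",lo,len(S),cv2.minAreaRect(S[:,:2].astype(np.float32)),S.mean(0).round())
    for t in ("drum","flat_wheel"):
        for d in robot.masks_of(t,cam):
            P=cloud(c,d["pixels"]); P=P[P[:,2]>np.percentile(P[:,2],50)-5]
            (x,y),rr=cv2.minEnclosingCircle(P[:,:2].astype(np.float32)); print(t,x,y,rr,np.median(P,0))
    d=robot.masks_of("turntable",cam)[0]; P=cloud(c,d["pixels"]);P=P[abs(P[:,2]-30)<6]
    print("tt",cv2.minEnclosingCircle(P[:,:2].astype(np.float32)))
```

```text
side bar n 344 [ 612.4 -106.7  259.8]
 rect ((611.8153686523438, -108.70296478271484), (14.395602226257324, 163.1062774658203), 0.6548223495483398) [255.06843889 260.16566318 263.37058102]
 roof rect 8454 ((730.1234130859375, -108.5740966796875), (244.1585235595703, 252.29364013671875), 0.7969043254852295) 213.4682766718435
 z 140 186 ((672.1131591796875, -51.00495910644531), (336.74224853515625, 173.3976287841797), 48.80879211425781) [684. -48. 148.]
 z 170 146 ((735.9602661132812, -101.58187866210938), (237.4462890625, 247.6367645263672), 3.408808469772339) [700. -24. 178.]
 z 190 213 ((736.10107421875, -104.314208984375), (240.3848876953125, 251.4116973876953), 3.0562376976013184) [682. -49. 198.]
drum 281.1317138671875 197.24209594726562 26.720550537109375 [280.94178768 196.22048552  55.44811798]
drum 429.1820068359375 243.41319274902344 25.903757095336914 [429.17265441 243.40041801  85.59920398]
drum 285.4648132324219 319.5149230957031 25.923114776611328 [286.7228598  318.87871886  55.6962935 ]
flat_wheel 541.6392822265625 225.92202758789062 35.56391143798828 [542.47446469 225.7
[... 798 characters left out ...]
9038085938, -112.60538482666016), (71.23959350585938, 249.821044921875), 0.8585274815559387) [ 620. -115.  198.]
drum 286.4403381347656 315.5216064453125 25.841140747070312 [285.26811912 314.27469091  54.66957384]
drum 430.381103515625 239.0758819580078 25.851970672607422 [430.42563565 239.27640318  84.96981403]
drum 281.4815368652344 191.8616943359375 25.252033233642578 [281.83822297 191.5540424   54.93708186]
flat_wheel 542.3917846679688 222.11688232421875 36.232418060302734 [541.22453577 221.81014744  57.95391938]
flat_wheel 616.7354125976562 -112.91692352294922 124.63526153564453 [ 611.77254925 -113.03422025  220.18079017]
tt ((492.81121826171875, 264.25677490234375), 114.63861846923828)
```

```bash
cat >> h.py <<'E'
from scipy.linalg import logm,expm
def T(p,R): M=np.eye(4);M[:3,:3]=R;M[:3,3]=p;return M
def cur():
    o=robot.get_obs(); return T(o["position"],Ro.from_euler("xyz",o["eef_rot"],degrees=True).as_matrix())
def tool(tilt,head):  # z axis tilted from down by tilt towards heading, jaws (y) horizontal/right of heading
    h=np.radians(head);t=np.radians(tilt);f=np.array([np.cos(h),np.sin(h),0])
    z=np.sin(t)*f+[0,0,-np.cos(t)]; y=np.array([np.sin(h),-np.cos(h),0]); return np.stack([np.cross(y,z),y,z],1)
FL=np.array([[0,1.,0],[1,0,0],[0,0,-1]]) # jaws along world x, pointing down
def rows(T0,T1,N):
    D=expm(np.real(logm(np.linalg.inv(T0)@T1))/N).real
    w=Ro.from_matrix(D[:3,:3]).as_rotvec(); print(N,"rows: xyz m",D[:3,3].round(4),"w",w.round(4)); return T1
def show():
    o=robot.get_obs(); print(o["time_s"],o["position"].round(1),o["eef_rot"].round(1),"F",o["wrist_force"].round(1),"w",round(o["grip_width"],1),"q",o["joint_pos"].round(0))
E
python3 - <<'E'
from h import *
show(); t=T([612,-110,300],FL); M=cur(); M[:3,3]/=1000; t[:3,3]/=1000; rows(M,t,14)
for k in range(15):
    D=expm(np.real(logm(np.linalg.inv(M)@t))*k/14).real; print((M@D)[:3,3].round(2),end=' ')
E
```

```text
2.0 [ 179.7 -546.2  231.3] [180.    0.   18.2] F [0.7 0.9 0. ] w 85.5 q [-73.  18.  90.  -0.  72.  -1.]
14 rows: xyz m [ 0.0466  0.0051 -0.0049] w [ 0.      0.     -0.0895]
[ 0.18 -0.55  0.23] [ 0.23 -0.54  0.24] [ 0.27 -0.52  0.24] [ 0.31 -0.51  0.25] [ 0.36 -0.48  0.25] [ 0.39 -0.46  0.26] [ 0.43 -0.43  0.26] [ 0.47 -0.4   0.27] [ 0.5  -0.36  0.27] [ 0.53 -0.33  0.28] [ 0.55 -0.29  0.28] [ 0.57 -0.24  0.29] [ 0.59 -0.2   0.29] [ 0.6  -0.16  0.3 ] [ 0.61 -0.11  0.3 ]
```

Request:
{"name": "arm_command", "arguments": {"commands": [{"x": 0.0466, "y": 0.0051, "z": -0.005, "wz": -0.0895, "fingers": 0.4}, {"x": 0.0466, "y": 0.0051, "z": -0.005, "wz": -0.0895, "fingers": 0.4}, {"x": 0.0466, "y": 0.0051, "z": -0.005, "wz": -0.0895, "fingers": 0.4}, {"x": 0.0466, "y": 0.0051, "z": -0.005, "wz": -0.0895, "fingers": 0.4}, {"x": 0.0466, "y": 0.0051, "z": -0.005, "wz": -0.0895, "fingers": 0.4}, {"x": 0.0466, "y": 0.0051, "z": -0.005, "wz": -0.0895, "fingers": 0.4}, {"x": 0.0466, "y": 0.0051, "z": -0.005, "wz": -0.0895, "fingers": 0.4}, {"x": 0.0466, "y": 0.0051, "z": -0.005, "wz": -0.0895, "fingers": 0.4}, {"x": 0.0466, "y": 0.0051, "z": -0.005, "wz": -0.0895, "fingers": 0.4}, {"x": 0.0466, "y": 0.0051, "z": -0.005, "wz": -0.0895, "fingers": 0.4}, {"x": 0.0466, "y": 0.0051, "z": -0.005, "wz": -0.0895, "fingers": 0.4}, {"x": 0.0466, "y": 0.0051, "z": -0.005, "wz": -0.0895, "fingers": 0.4}, {"x": 0.0466, "y": 0.0051, "z": -0.005, "wz": -0.0895, "fingers": 0.4}, {"x": 0.0466, "y": 0.0051, "z": -0.005, "wz": -0.0895, "fingers": 0.4}, {"fingers": 0.4}, {"fingers": 0.4}]}}

```text
invalid input
```

Request:
{"name": "arm_command", "arguments": {"commands": [{"x": 0.0466, "y": 0.0051, "z": -0.005, "wx": 0, "wy": 0, "wz": -0.0895, "fingers": 0.4}]}}

```text
time_s: 2.12
position: [224.0, -537.0, 236.2]
eef_rot: [-180.0, 0.1, 23.2]
wrist_force: [0.0, -1.6, -0.4]
grip_width: 69.8
```

All keys are required.

Request:
{"name": "arm_command", "arguments": {"commands": [{"x": 0.0466, "y": 0.0051, "z": -0.005, "wx": 0, "wy": 0, "wz": -0.0895, "fingers": 0.4}, {"x": 0.0466, "y": 0.0051, "z": -0.005, "wx": 0, "wy": 0, "wz": -0.0895, "fingers": 0.4}, {"x": 0.0466, "y": 0.0051, "z": -0.005, "wx": 0, "wy": 0, "wz": -0.0895, "fingers": 0.4}, {"x": 0.0466, "y": 0.0051, "z": -0.005, "wx": 0, "wy": 0, "wz": -0.0895, "fingers": 0.4}, {"x": 0.0466, "y": 0.0051, "z": -0.005, "wx": 0, "wy": 0, "wz": -0.0895, "fingers": 0.4}, {"x": 0.0466, "y": 0.0051, "z": -0.005, "wx": 0, "wy": 0, "wz": -0.0895, "fingers": 0.4}, {"x": 0.0466, "y": 0.0051, "z": -0.005, "wx": 0, "wy": 0, "wz": -0.0895, "fingers": 0.4}, {"x": 0.0466, "y": 0.0051, "z": -0.005, "wx": 0, "wy": 0, "wz": -0.0895, "fingers": 0.4}, {"x": 0.0466, "y": 0.0051, "z": -0.005, "wx": 0, "wy": 0, "wz": -0.0895, "fingers": 0.4}, {"x": 0.0466, "y": 0.0051, "z": -0.005, "wx": 0, "wy": 0, "wz": -0.0895, "fingers": 0.4}, {"x": 0.0466, "y": 0.0051, "z": -0.005, "wx": 0, "wy": 0, "wz": -0.0895, "fingers": 0.4}, {"x": 0.0466, "y": 0.0051, "z": -0.005, "wx": 0, "wy": 0, "wz": -0.0895, "fingers": 0.4}, {"x": 0.0466, "y": 0.0051, "z": -0.005, "wx": 0, "wy": 0, "wz": -0.0895, "fingers": 0.4}, {"x": 0, "y": 0, "z": 0, "wx": 0, "wy": 0, "wz": 0, "fingers": 0.4}]}}

```text
time_s: 3.88
position: [612.6, -106.6, 301.7]
eef_rot: [179.9, -0.0, 90.3]
wrist_force: [-0.2, -0.0, 0.2]
grip_width: 25.7
```

Request:
{"name": "arm_command", "arguments": {"commands": [{"x": -0.003, "y": 0, "z": 0.0165, "wx": 0, "wy": 0, "wz": 0, "fingers": 0.4}, {"x": 0, "y": 0, "z": 0.0165, "wx": 0, "wy": 0, "wz": 0, "fingers": 0.4}, {"x": 0, "y": 0, "z": 0.0165, "wx": 0, "wy": 0, "wz": 0, "fingers": 0.4}]}}

```text
time_s: 4.25
position: [611.1, -113.6, 249.7]
eef_rot: [-179.9, -0.0, 89.9]
wrist_force: [0.2, -0.2, -0.3]
grip_width: 25.2
```

Request:
{"name": "arm_command", "arguments": {"commands": [{"x": 0, "y": 0, "z": 0.0165, "wx": 0, "wy": 0, "wz": 0, "fingers": 0.4}, {"x": 0, "y": 0, "z": 0, "wx": 0, "wy": 0, "wz": 0, "fingers": 0.4}]}}

```text
time_s: 4.5
position: [610.9, -112.7, 233.2]
eef_rot: [-179.8, -0.0, 90.0]
wrist_force: [-0.9, -0.8, 0.0]
grip_width: 25.7
```

Run:
```python
from h import *
show()
c=robot.capture("side"); cv2.imwrite("pics/s1.png",cv2.resize(c["frame"][130:290,150:350],None,fx=3.5,fy=3.5))
```

```text
4.5 [ 610.9 -112.7  233.2] [-179.8   -0.    90. ] F [-0.9 -0.8  0. ] w 25.7 q [-12.  23.  83.  -0.  75. -11.]
```

View pics/s1.png

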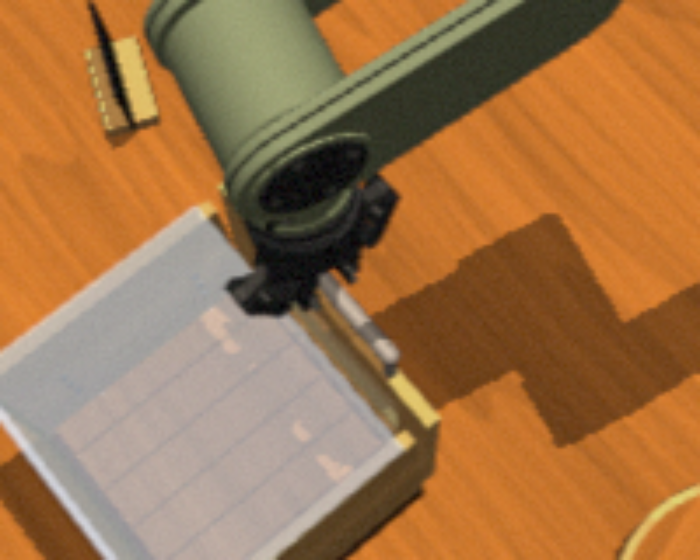

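The gripper sits over the middle of the bar (crop pixel ~(330,280)). Closing now; I expect the width to read about 14.

Request:
{"name": "arm_command", "arguments": {"commands": [{"x": 0, "y": 0, "z": 0, "wx": 0, "wy": 0, "wz": 0, "fingers": 1}, {"x": 0, "y": 0, "z": 0, "wx": 0, "wy": 0, "wz": 0, "fingers": 1}, {"x": 0, "y": 0, "z": 0, "wx": 0, "wy": 0, "wz": 0, "fingers": 1}]}}

```text
time_s: 4.92
position: [612.3, -112.7, 236.0]
eef_rot: [179.9, 0.0, 90.0]
wrist_force: [1.1, -0.8, 1.0]
grip_width: 11.9
```

Run:
```python
from h import *
show()
th=np.linspace(0.078,1.571,31); x=-205*np.sin(th)-6*np.cos(th); z=50+205*np.cos(th)-6*np.sin(th)
for i in range(30): print(i,round((x[i+1]-x[i])/1000,4),round((z[i]-z[i+1])/1000,4),end=' | ')
```

```text
4.925 [ 612.3 -112.7  236. ] [179.9   0.   90. ] F [ 1.1 -0.8  1. ] w 11.9 q [-11.  22.  83.  -0.  75. -11.]
0 -0.0101 0.0013 | 1 -0.01 0.0018 | 2 -0.0099 0.0023 | 3 -0.0098 0.0028 | 4 -0.0097 0.0033 | 5 -0.0095 0.0038 | 6 -0.0093 0.0043 | 7 -0.009 0.0047 | 8 -0.0088 0.0052 | 9 -0.0085 0.0056 | 10 -0.0082 0.006 | 11 -0.0079 0.0064 | 12 -0.0076 0.0068 | 13 -0.0073 0.0072 | 14 -0.0069 0.0075 | 15 -0.0065 0.0079 | 16 -0.0061 0.0082 | 17 -0.0057 0.0085 | 18 -0.0053 0.0087 | 19 -0.0048 0.009 | 20 -0.0044 0.0092 | 21 -0.0039 0.0094 | 22 -0.0034 0.0096 | 23 -0.003 0.0098 | 24 -0.0025 0.0099 | 25 -0.002 0.01 | 26 -0.0015 0.0101 | 27 -0.001 0.0102 | 28 -0.0005 0.0102 | 29 0.0 0.0102 |
```

Request:
{"name": "arm_command", "arguments": {"commands": [{"x": 0, "y": -0.0101, "z": 0.0013, "wx": 0, "wy": 0, "wz": 0, "fingers": 1}, {"x": 0, "y": -0.01, "z": 0.0018, "wx": 0, "wy": 0, "wz": 0, "fingers": 1}, {"x": 0, "y": -0.0099, "z": 0.0023, "wx": 0, "wy": 0, "wz": 0, "fingers": 1}, {"x": 0, "y": -0.0098, "z": 0.0028, "wx": 0, "wy": 0, "wz": 0, "fingers": 1}]}}

```text
time_s: 5.42
position: [571.7, -113.2, 227.6]
eef_rot: [179.9, 0.1, 90.0]
wrist_force: [2.3, -3.9, 3.6]
grip_width: 11.9
```

Run:
```python
from h import *
show()
c=robot.capture("side"); cv2.imwrite("pics/s2.png",cv2.resize(c["frame"][130:290,150:350],None,fx=3.5,fy=3.5))
```

```text
5.425 [ 571.7 -113.2  227.6] [1.799e+02 1.000e-01 9.000e+01] F [ 2.3 -3.9  3.6] w 11.9 q [-12.  19.  89.  -0.  72. -12.]
```

View pics/s2.png

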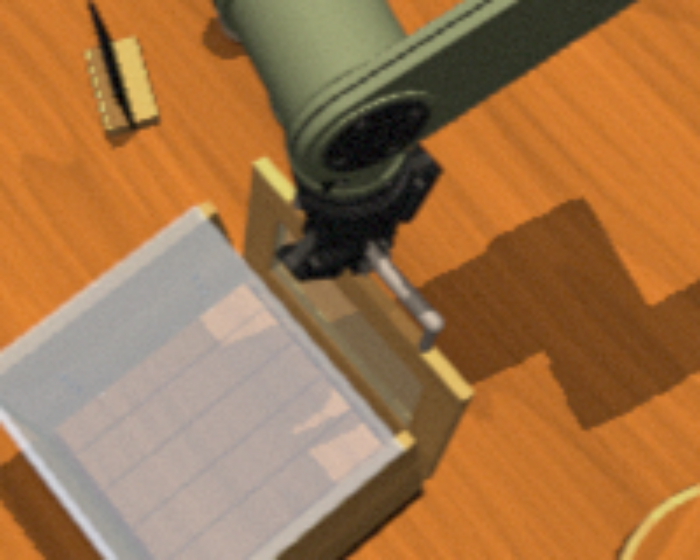

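The flap is opening with the bar held (crop ~(370,270)), and forces are small. Continuing along the arc.

Request:
{"name": "arm_command", "arguments": {"commands": [{"x": 0, "y": -0.0097, "z": 0.0033, "wx": 0, "wy": 0, "wz": 0, "fingers": 1}, {"x": 0, "y": -0.0095, "z": 0.0038, "wx": 0, "wy": 0, "wz": 0, "fingers": 1}, {"x": 0, "y": -0.0093, "z": 0.0043, "wx": 0, "wy": 0, "wz": 0, "fingers": 1}, {"x": 0, "y": -0.009, "z": 0.0047, "wx": 0, "wy": 0, "wz": 0, "fingers": 1}, {"x": 0, "y": -0.0088, "z": 0.0052, "wx": 0, "wy": 0, "wz": 0, "fingers": 1}, {"x": 0, "y": -0.0085, "z": 0.0056, "wx": 0, "wy": 0, "wz": 0, "fingers": 1}, {"x": 0, "y": -0.0082, "z": 0.006, "wx": 0, "wy": 0, "wz": 0, "fingers": 1}, {"x": 0, "y": -0.0079, "z": 0.0064, "wx": 0, "wy": 0, "wz": 0, "fingers": 1}]}}

```text
time_s: 6.48
position: [500.6, -113.9, 186.8]
eef_rot: [-180.0, 0.2, 90.0]
wrist_force: [2.6, -7.9, -1.3]
grip_width: 12.2
```

Request:
{"name": "arm_command", "arguments": {"commands": [{"x": 0, "y": -0.0076, "z": 0.0068, "wx": 0, "wy": 0, "wz": 0, "fingers": 1}, {"x": 0, "y": -0.0073, "z": 0.0072, "wx": 0, "wy": 0, "wz": 0, "fingers": 1}, {"x": 0, "y": -0.0069, "z": 0.0075, "wx": 0, "wy": 0, "wz": 0, "fingers": 1}, {"x": 0, "y": -0.0065, "z": 0.0079, "wx": 0, "wy": 0, "wz": 0, "fingers": 1}, {"x": 0, "y": -0.0061, "z": 0.0082, "wx": 0, "wy": 0, "wz": 0, "fingers": 1}, {"x": 0, "y": -0.0057, "z": 0.0085, "wx": 0, "wy": 0, "wz": 0, "fingers": 1}]}}

```text
time_s: 7.22
position: [460.2, -113.6, 140.9]
eef_rot: [-180.0, 0.1, 90.1]
wrist_force: [1.7, -7.7, 0.5]
grip_width: 11.8
```

Request:
{"name": "arm_command", "arguments": {"commands": [{"x": 0, "y": -0.0053, "z": 0.0087, "wx": 0, "wy": 0, "wz": 0, "fingers": 1}, {"x": 0, "y": -0.0048, "z": 0.009, "wx": 0, "wy": 0, "wz": 0, "fingers": 1}, {"x": 0, "y": -0.0044, "z": 0.0092, "wx": 0, "wy": 0, "wz": 0, "fingers": 1}, {"x": 0, "y": -0.0039, "z": 0.0094, "wx": 0, "wy": 0, "wz": 0, "fingers": 1}, {"x": 0, "y": -0.0034, "z": 0.0096, "wx": 0, "wy": 0, "wz": 0, "fingers": 1}, {"x": 0, "y": -0.003, "z": 0.0098, "wx": 0, "wy": 0, "wz": 0, "fingers": 1}]}}

```text
time_s: 7.98
position: [435.1, -112.8, 85.2]
eef_rot: [-179.9, 0.0, 90.0]
wrist_force: [-0.6, -5.5, 1.6]
grip_width: 11.8
```

Request:
{"name": "arm_command", "arguments": {"commands": [{"x": 0, "y": -0.0025, "z": 0.0099, "wx": 0, "wy": 0, "wz": 0, "fingers": 1}, {"x": 0, "y": -0.002, "z": 0.01, "wx": 0, "wy": 0, "wz": 0, "fingers": 1}, {"x": 0, "y": -0.0015, "z": 0.0101, "wx": 0, "wy": 0, "wz": 0, "fingers": 1}, {"x": 0, "y": -0.001, "z": 0.0102, "wx": 0, "wy": 0, "wz": 0, "fingers": 1}]}}

```text
time_s: 8.48
position: [428.1, -113.0, 45.1]
eef_rot: [-179.9, 0.1, 90.1]
wrist_force: [0.6, -7.8, -1.2]
grip_width: 12.5
```

Request:
{"name": "arm_command", "arguments": {"commands": [{"x": 0, "y": -0.0005, "z": 0.0102, "wx": 0, "wy": 0, "wz": 0, "fingers": 1}, {"x": 0, "y": 0, "z": 0.006, "wx": 0, "wy": 0, "wz": 0, "fingers": 1}, {"x": 0, "y": 0, "z": 0, "wx": 0, "wy": 0, "wz": 0, "fingers": 1}]}}

```text
time_s: 8.85
position: [427.4, -113.0, 28.6]
eef_rot: [-179.8, 0.0, 90.1]
wrist_force: [0.4, -7.3, -2.4]
grip_width: 12.0
```

Request:
{"name": "arm_command", "arguments": {"commands": [{"x": 0, "y": 0, "z": 0.002, "wx": 0, "wy": 0, "wz": 0, "fingers": 1}, {"x": 0, "y": 0, "z": 0.002, "wx": 0, "wy": 0, "wz": 0, "fingers": 1}, {"x": 0, "y": 0, "z": 0, "wx": 0, "wy": 0, "wz": 0, "fingers": 1}]}}

```text
time_s: 9.22
position: [427.5, -113.0, 24.8]
eef_rot: [-179.9, 0.0, 90.1]
wrist_force: [0.5, -7.4, -2.2]
grip_width: 12.1
```

Request:
{"name": "arm_command", "arguments": {"commands": [{"x": 0, "y": 0, "z": 0.002, "wx": 0, "wy": 0, "wz": 0, "fingers": 1}, {"x": 0, "y": 0, "z": 0, "wx": 0, "wy": 0, "wz": 0, "fingers": 1}]}}

```text
time_s: 9.48
position: [427.5, -113.0, 22.9]
eef_rot: [-179.9, 0.0, 90.0]
wrist_force: [-0.9, -7.7, -1.9]
grip_width: 12.1
```

Run:
```python
from h import *
show()
c=robot.capture("side"); A=cloud(c,np.ones((420,560),bool))
for lo,hi in((415,440),(460,480),(500,520),(560,580),(600,620)):
    for yl,yh in((-220,-160),(-70,0)):
        B=A[(A[:,0]>lo)&(A[:,0]<hi)&(A[:,1]>yl)&(A[:,1]<yh)]
        if len(B): print(lo,yl,len(B),np.percentile(B[:,2],[10,50,90]).round(1))
cv2.imwrite("pics/s3.png",cv2.resize(c["frame"][100:340,150:470],None,fx=2.4,fy=2.4))
```

```text
9.475 [ 427.5 -113.    22.9] [-179.9    0.    90. ] F [-0.9 -7.7 -1.9] w 12.1 q [-16.  21. 122.  -0.  37. -16.]
415 -220 154 [ -1.8  44.5 391.5]
415 -70 526 [-2.000e-01  3.548e+02  4.324e+02]
460 -220 86 [48.  51.5 53.9]
460 -70 250 [ 49.1 183.9 374.7]
500 -220 115 [45.7 49.  52.4]
500 -70 145 [45.9 49.3 52.6]
560 -220 123 [44.9 48.7 52.2]
560 -70 150 [45.3 48.8 52.2]
600 -220 120 [47.8 50.8 53.6]
600 -70 135 [47.4 50.8 53.4]
```

View pics/s3.png

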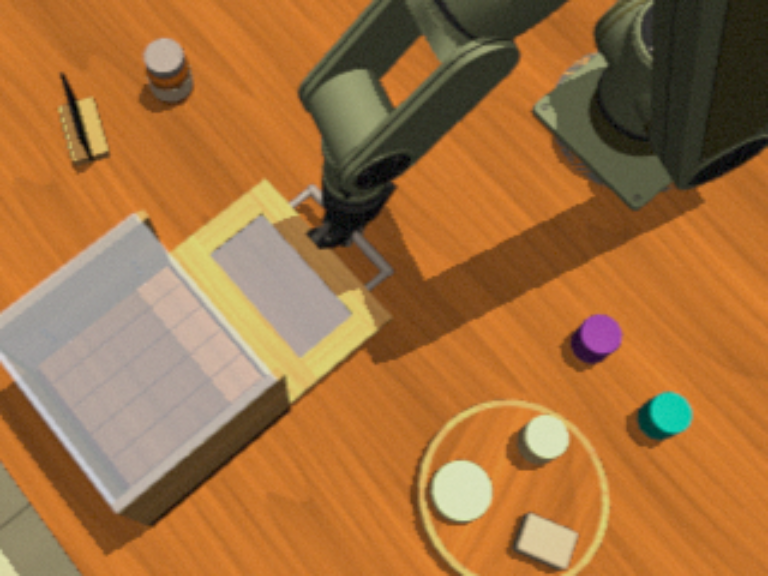

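Flap is level: its top face reads about 50 mm along its whole length. Releasing and lifting.

Request:
{"name": "arm_command", "arguments": {"commands": [{"x": 0, "y": 0, "z": 0, "wx": 0, "wy": 0, "wz": 0, "fingers": 0.4}, {"x": 0, "y": 0, "z": 0, "wx": 0, "wy": 0, "wz": 0, "fingers": 0.4}, {"x": 0, "y": 0, "z": -0.02, "wx": 0, "wy": 0, "wz": 0, "fingers": 0.4}, {"x": 0, "y": 0, "z": -0.03, "wx": 0, "wy": 0, "wz": 0, "fingers": 0.4}, {"x": 0, "y": 0, "z": -0.05, "wx": 0, "wy": 0, "wz": 0, "fingers": 0}, {"x": 0, "y": 0, "z": -0.06, "wx": 0, "wy": 0, "wz": 0, "fingers": -1}, {"x": 0, "y": 0, "z": -0.06, "wx": 0, "wy": 0, "wz": 0, "fingers": -1}]}}

```text
time_s: 10.4
position: [427.8, -111.7, 245.0]
eef_rot: [-179.9, -0.1, 90.0]
wrist_force: [2.1, -0.6, -0.7]
grip_width: 76.9
```

```bash
cat > kin.py <<'E'
from h import *
from scipy.optimize import least_squares
# planar fit: shoulder h, L1, elbow (L2 with angle offset), tool length; q4=0
dat=[(18.351,89.708,72.04,np.hypot(179.6,546),231),(21,122,37,442,23),(23,83,75,621.2,234.5),(19,89,72,582.8,227.6)]
E
python3 - <<'E'
from kin import *
show()
o=robot.get_obs();q=o["joint_pos"];p=o["position"]
dat.append((q[1],q[2],q[4],np.hypot(p[0],p[1]),p[2]))
W=np.array([1,.1,.1,.1,1.])
def f(v):
    h,a0,L1,L2,g,Lt=v; out=[]
    for (a,b,c,r,z),w in zip(dat,W):
        A=np.radians(a);B=np.radians(a+b);C=np.radians(a+b+c)
        rr=a0+L1*np.sin(A)+L2*np.sin(B+g)+Lt*np.sin(C); zz=h+L1*np.cos(A)+L2*np.cos(B+g)+Lt*np.cos(C)
        out+=[w*(rr-r),w*(zz-z)]
    return np.array(out+list(np.array([h-350,a0,L1-400,L2-400,g*100,Lt-250])*1e-3))
s=least_squares(f,[350,0,400,400,0,250]); print(s.x.round(2),f(s.x)[:10].round(1))
np.save("k.npy",s.x)
E
```

```text
10.4 [ 427.8 -111.7  245. ] [-1.799e+02 -1.000e-01  9.000e+01] F [ 2.1 -0.6 -0.7] w 76.9 q [-16.   6. 104.   0.  70. -16.]
[ 1.3904e+02 -8.4500e+00  5.9240e+02  4.2604e+02  5.0000e-02  3.1648e+02] [-0.  -0.1 -0.1 -0.1 -0.1 -0.6 -0.1  0.2  0.   0.2]
```

Run:
```python
from kin import *
h,a0,L1,L2,g,Lt=np.load("k.npy")
def ik(r,z,tilt,Lt_):
    hh=h-Lt+Lt_; C=np.radians(180-tilt)
    s=least_squares(lambda v:[a0+L1*np.sin(v[0])+L2*np.sin(v[0]+v[1]+g)+Lt_*np.sin(C)-r,hh+L1*np.cos(v[0])+L2*np.cos(v[0]+v[1]+g)+Lt_*np.cos(C)-z],[.2,2.])
    a,b=np.degrees(s.x); return np.round([a,b,180-tilt-a-b,s.cost],1)
for Lt_ in(200,250,316):
    print(Lt_,"grasp",ik(506,52,45,Lt_),"40",ik(505,52,40,Lt_),"pre",ik(436,123,45,Lt_),"place",ik(700,85,45,Lt_),"high",ik(506,250,45,Lt_))
```

```text
200 grasp [ 19.4 133.  -17.4   0. ] 40 [ 18.7 130.9  -9.6   0. ] pre [  5.5 136.1  -6.6   0. ] place [2.850e+01 1.065e+02 1.000e-01 0.000e+00] high [  1.  117.5  16.5   0. ]
250 grasp [ 19.5 138.2 -22.7   0. ] 40 [ 18.2 135.5 -13.7   0. ] pre [  4.4 141.  -10.4   0. ] place [ 27.3 112.   -4.2   0. ] high [ -1.5 122.4  14.2   0. ]
316 grasp [ 20.5 145.1 -30.6   0. ] 40 [ 18.2 141.6 -19.8   0. ] pre [  3.4 147.6 -16.    0. ] place [ 26.1 119.  -10.1   0. ] high [ -4.8 128.6  11.3   0. ]
```

```bash
cat >> kin.py <<'E'
k=np.load("k.npy"); 
def fk(q,Lt_):
    h,a0,L1,L2,g,Lt=k; q=np.radians(q); hh=h-Lt+Lt_
    e=lambda a,t:Ro.from_euler(a,t)
    R1=e('z',q[0]); R=R1*e('y',q[1]+q[2])*e('z',q[3])*e('y',q[4])*e('z',q[5]+np.pi/2)
    v=np.array([a0+L1*np.sin(q[1])+L2*np.sin(q[1]+q[2]+g),0,hh+L1*np.cos(q[1])+L2*np.cos(q[1]+q[2]+g)])
    return R1.apply(v)+R.apply([0,0,Lt_]),R
def ik(p,Rt,Lt_,q0):
    def f(q):
        P,R=fk(q,Lt_); return np.r_[(P-p)/10,(Ro.from_matrix(Rt).inv()*R).as_rotvec()*20]
    s=least_squares(f,q0); return s.x.round(0),round(s.cost,2)
E
python3 - <<'E'
from kin import *
print(fk([-16,6,104,0,70,-16],250)[0])
for Lt_ in(220,300):
  for hd in(50,60,70,80):
    R=tool(45,hd); G=np.array([430,241,65.]); print(Lt_,"drum",hd,ik(G+19*R[:,2],R,Lt_,[15,20,125,80,30,60]),"pre",ik(G-71*R[:,2],R,Lt_,[15,20,125,80,30,60])[0])
  for hd in(0,10,20,30):
    R=tool(45,hd); G=np.array([682,-110,95.]); print(Lt_,"place",hd,ik(G+19*R[:,2],R,Lt_,[-20,30,110,80,30,60]))
E
```

```text
[ 428.03748795 -122.7377746   244.40774175]
220 drum 50 (array([ 21.,  20., 134., 126.,  25., -59.]), np.float64(0.0)) pre [ 16.   8. 136.  98.  24. -35.]
220 drum 60 (array([ 18.,  21., 132., 107.,  30., -52.]), np.float64(0.0)) pre [ 11.  10. 133.  84.  33. -33.]
220 drum 70 (array([ 16.,  22., 129.,  92.,  35., -48.]), np.float64(0.0)) pre [  8.  13. 130.  74.  41. -33.]
220 drum 80 (array([ 14.,  23., 127.,  81.,  41., -46.]), np.float64(0.0)) pre [  6.  15. 126.  66.  48. -35.]
220 place 0 (array([-12.,  29., 108.,  97.,   8., -16.]), np.float64(0.0))
220 place 10 (array([-14.,  29., 107.,  85.,  17., -12.]), np.float64(0.0))
220 place 20 (array([-16.,  30., 105.,  78.,  25., -14.]), np.float64(0.0))
220 place 30 (array([-18.,  31., 103.,  71.,  34., -16.]), np.float64(0.0))
300 drum 50 (array([ 16.,  21., 141., 131.,  31., -71.]), np.float64(0.0)) pre [  9.   8. 142. 104.  29. -47.]
300 drum 60 (array([ 12.,  22., 138., 111.,  34., -63.]), np.float64(0.0)) pre [  3.  11. 139.  87.  37. -44.]
300 drum 70 (array([  9.,  23., 134.,  94.,  39., -58.]), np.float64(0.0)) pre [ -1.  14. 134.  74.  44. -43.]
300 drum 80 (array([  7.,  25., 130.,  81.,  43., -54.]), np.float64(0.0)) pre [ -3.  17. 129.  65.  51. -43.]
300 place 0 (array([-13.,  27., 116., 131.,  12., -50.]), np.float64(0.0))
300 place 10 (array([-17.,  28., 115., 103.,  19., -34.]), np.float64(0.0))
300 place 20 (array([-20.,  29., 112.,  88.,  27., -28.]), np.float64(0.0))
300 place 30 (array([-22.,  31., 109.,  77.,  35., -27.]), np.float64(0.0))
```

Run:
```python
from kin import *
R=tool(45,60); G=np.array([430,241,65.]); M=cur()
M[:3,3]/=1000
t=T((G-100*R[:,2])/1000,R); rows(M,t,12)
for j in range(13): print((M@expm(np.real(logm(np.linalg.inv(M)@t))*j/12).real)[:3,3].round(3),end=' ')
q=robot.get_obs()["joint_pos"]
for j in range(0,13,2):
    X=M@expm(np.real(logm(np.linalg.inv(M)@t))*j/12).real; q=ik(X[:3,3]*1000,X[:3,:3],260,q)[0]; print(q)
```

```text
12 rows: xyz m [ 0.0191 -0.0091  0.0169] w [-0.0173  0.0638  0.0413]
[ 0.428 -0.112  0.245] [ 0.419 -0.093  0.228] [ 0.411 -0.072  0.212] [ 0.404 -0.05   0.198] [ 0.398 -0.027  0.185] [ 0.393 -0.004  0.173] [0.39  0.021 0.163] [0.388 0.047 0.154] [0.387 0.073 0.147] [0.387 0.099 0.142] [0.388 0.126 0.138] [0.391 0.153 0.136] [0.395 0.18  0.136] [-15.   6. 104.   0.  70. -15.]
[-15.   5. 111.   8.  65. -14.]
[-14.   4. 117.  18.  59. -13.]
[-12.   4. 123.  28.  53. -14.]
[ -8.   4. 128.  41.  47. -17.]
[ -3.   5. 132.  58.  41. -23.]
[  4.   7. 136.  79.  37. -32.]
```

Request:
{"name": "arm_command", "arguments": {"commands": [{"x": 0.0191, "y": -0.0091, "z": 0.0169, "wx": -0.0173, "wy": 0.0638, "wz": 0.0413, "fingers": -1}, {"x": 0.0191, "y": -0.0091, "z": 0.0169, "wx": -0.0173, "wy": 0.0638, "wz": 0.0413, "fingers": -1}, {"x": 0.0191, "y": -0.0091, "z": 0.0169, "wx": -0.0173, "wy": 0.0638, "wz": 0.0413, "fingers": -1}, {"x": 0.0191, "y": -0.0091, "z": 0.0169, "wx": -0.0173, "wy": 0.0638, "wz": 0.0413, "fingers": -1}, {"x": 0.0191, "y": -0.0091, "z": 0.0169, "wx": -0.0173, "wy": 0.0638, "wz": 0.0413, "fingers": -1}, {"x": 0.0191, "y": -0.0091, "z": 0.0169, "wx": -0.0173, "wy": 0.0638, "wz": 0.0413, "fingers": -1}, {"x": 0.0191, "y": -0.0091, "z": 0.0169, "wx": -0.0173, "wy": 0.0638, "wz": 0.0413, "fingers": -1}, {"x": 0.0191, "y": -0.0091, "z": 0.0169, "wx": -0.0173, "wy": 0.0638, "wz": 0.0413, "fingers": -1}, {"x": 0.0191, "y": -0.0091, "z": 0.0169, "wx": -0.0173, "wy": 0.0638, "wz": 0.0413, "fingers": -1}, {"x": 0.0191, "y": -0.0091, "z": 0.0169, "wx": -0.0173, "wy": 0.0638, "wz": 0.0413, "fingers": -1}, {"x": 0.0191, "y": -0.0091, "z": 0.0169, "wx": -0.0173, "wy": 0.0638, "wz": 0.0413, "fingers": -1}, {"x": 0.0191, "y": -0.0091, "z": 0.0169, "wx": -0.0173, "wy": 0.0638, "wz": 0.0413, "fingers": -1}, {"x": 0, "y": 0, "z": 0, "wx": 0, "wy": 0, "wz": 0, "fingers": -1}]}}

```text
time_s: 12.02
position: [394.5, 180.1, 132.4]
eef_rot: [-179.9, -44.9, 60.0]
wrist_force: [-0.4, -0.7, 1.4]
grip_width: 85.4
```

Run:
```python
from kin import *
show(); M=cur()
for cam in("side","top"):
    c=robot.capture(cam)
    for d in robot.masks_of("drum",cam):
        P=cloud(c,d["pixels"]); P=P[P[:,2]>76]
        if len(P)>20: print(cam,len(P),cv2.minEnclosingCircle(P[:,:2].astype(np.float32)))
    A=cloud(c,np.ones((420,560),bool)); A=A[(abs(A[:,2]-85)<8)&(np.hypot(A[:,0]-430,A[:,1]-241)<40)]
    if len(A)>20: print(cam,len(A),cv2.minEnclosingCircle(A[:,:2].astype(np.float32)))
    if cam=="side": cv2.imwrite("pics/s4.png",cv2.resize(c["frame"][170:390,220:500],None,fx=2.7,fy=2.7))
R=tool(45,60); G=np.array([430,241,65.]); t=T((G+19*R[:,2])/1000,R); M[:3,3]/=1000; rows(M,t,8)
```

```text
12.025 [394.5 180.1 132.4] [-179.9  -44.9   60. ] F [-0.4 -0.7  1.4] w 85.4 q [ -5.   8. 140.  79.  41. -43.]
side 273 ((428.8407897949219, 243.10328674316406), 25.949054718017578)
side 273 ((428.6727294921875, 243.3940887451172), 25.86785888671875)
top 215 ((430.5127868652344, 238.92527770996094), 26.621877670288086)
top 216 ((429.7663269042969, 240.44851684570312), 26.549901962280273)
8 rows: xyz m [0.0003 0.0001 0.0146] w [-0.0002  0.0003  0.    ]
```

View pics/s4.png

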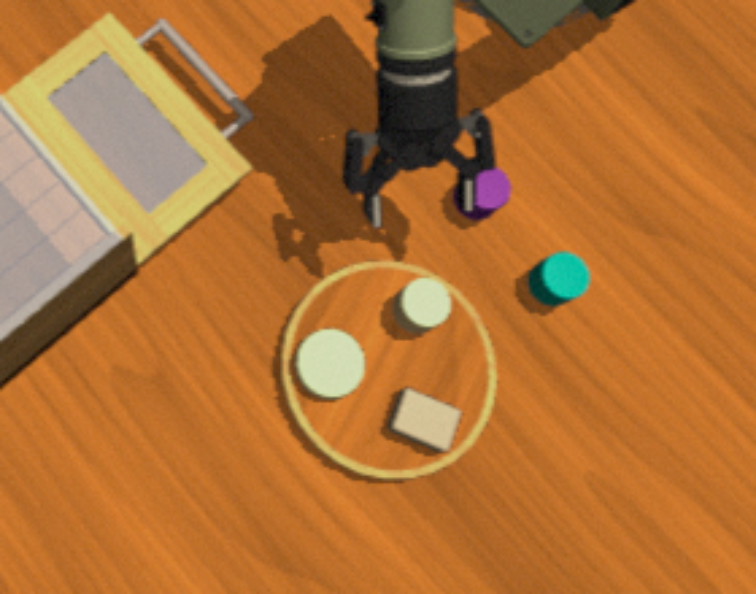

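The drum (crop ~(425,303)) is between the open fingers, and the wheel and brick are clear. Advancing along the tool axis.

Request:
{"name": "arm_command", "arguments": {"commands": [{"x": 0.0003, "y": 0, "z": 0.0146, "wx": 0, "wy": 0, "wz": 0, "fingers": -1}, {"x": 0.0003, "y": 0, "z": 0.0146, "wx": 0, "wy": 0, "wz": 0, "fingers": -1}, {"x": 0.0003, "y": 0, "z": 0.0146, "wx": 0, "wy": 0, "wz": 0, "fingers": -1}, {"x": 0.0003, "y": 0, "z": 0.0146, "wx": 0, "wy": 0, "wz": 0, "fingers": -1}, {"x": 0.0003, "y": 0, "z": 0.0146, "wx": 0, "wy": 0, "wz": 0, "fingers": -1}, {"x": 0.0003, "y": 0, "z": 0.0146, "wx": 0, "wy": 0, "wz": 0, "fingers": -1}, {"x": 0.0003, "y": 0, "z": 0.0146, "wx": 0, "wy": 0, "wz": 0, "fingers": -1}, {"x": 0.0003, "y": 0, "z": 0.0146, "wx": 0, "wy": 0, "wz": 0, "fingers": -1}, {"x": 0, "y": 0, "z": 0, "wx": 0, "wy": 0, "wz": 0, "fingers": -1}]}}

```text
time_s: 13.35
position: [439.5, 251.9, 52.2]
eef_rot: [179.8, -44.9, 60.1]
wrist_force: [0.0, -0.3, 0.2]
grip_width: 85.4
```

Request:
{"name": "arm_command", "arguments": {"commands": [{"x": 0, "y": 0, "z": 0, "wx": 0, "wy": 0, "wz": 0, "fingers": 0}, {"x": 0, "y": 0, "z": 0, "wx": 0, "wy": 0, "wz": 0, "fingers": 0.3}, {"x": 0, "y": 0, "z": 0, "wx": 0, "wy": 0, "wz": 0, "fingers": 1}, {"x": 0, "y": 0, "z": 0, "wx": 0, "wy": 0, "wz": 0, "fingers": 1}, {"x": 0, "y": 0, "z": 0, "wx": 0, "wy": 0, "wz": 0, "fingers": 1}]}}

```text
time_s: 13.98
position: [438.9, 252.2, 53.2]
eef_rot: [179.8, -45.1, 60.1]
wrist_force: [-1.5, -1.0, 6.8]
grip_width: 50.7
```

Run:
```python
from kin import *
show()
```

```text
13.975 [438.9 252.2  53.2] [179.8 -45.1  60.1] F [-1.5 -1.   6.8] w 50.7 q [  8.  23. 140. 111.  37. -68.]
```

Request:
{"name": "arm_command", "arguments": {"commands": [{"x": 0.003, "y": 0, "z": -0.003, "wx": 0, "wy": 0, "wz": 0, "fingers": 1}, {"x": 0.005, "y": 0, "z": -0.005, "wx": 0, "wy": 0, "wz": 0, "fingers": 1}, {"x": 0, "y": 0, "z": 0, "wx": 0, "wy": 0, "wz": 0, "fingers": 1}]}}

```text
time_s: 14.35
position: [438.8, 251.7, 63.9]
eef_rot: [179.7, -44.9, 60.2]
wrist_force: [0.6, 0.4, -1.2]
grip_width: 50.7
```

Request:
{"name": "arm_command", "arguments": {"commands": [{"x": 0.014, "y": 0, "z": -0.014, "wx": 0, "wy": 0, "wz": 0, "fingers": 1}, {"x": 0.02, "y": 0, "z": -0.02, "wx": 0, "wy": 0, "wz": 0, "fingers": 1}, {"x": 0.02, "y": 0, "z": -0.02, "wx": 0, "wy": 0, "wz": 0, "fingers": 1}, {"x": 0.02, "y": 0, "z": -0.02, "wx": 0, "wy": 0, "wz": 0, "fingers": 1}, {"x": 0, "y": 0, "z": 0, "wx": 0, "wy": 0, "wz": 0, "fingers": 1}]}}

```text
time_s: 14.98
position: [439.4, 252.2, 170.1]
eef_rot: [179.5, -45.1, 60.4]
wrist_force: [0.6, 0.5, -1.6]
grip_width: 50.5
```

Run:
```python
from kin import *
show(); o=robot.get_obs(); M=cur(); p=M[:3,3]
c=robot.capture("top"); cv2.imwrite("pics/t5.png",cv2.resize(c["frame"][80:300,100:380],None,fx=2.7,fy=2.7))
# case pose guess
M[:3,3]/=1000
for hd in(10,20):
    R=tool(45,hd); G=np.array([520,-110,195.]); t=T((G+19*R[:,2])/1000,R); rows(M,t,16)
    q=o["joint_pos"]
    for j in range(0,17,2):
        X=M@expm(np.real(logm(np.linalg.inv(M)@t))*j/16).real; q=ik(X[:3,3]*1000,X[:3,:3],260,q)[0]; print(X[:3,3].round(2),q)
```

```text
14.975 [439.4 252.2 170.1] [179.5 -45.1  60.4] F [ 0.6  0.5 -1.6] w 50.5 q [  8.   7. 132.  77.  35. -27.]
16 rows: xyz m [-0.0059  0.0223 -0.0068] w [-0.0383 -0.0003  0.0388]
[0.44 0.25 0.17] [ 15.   8. 127.  74.  31. -16.]
[0.47 0.21 0.17] [ 10.   8. 126.  73.  30. -15.]
[0.49 0.17 0.17] [  6.   8. 125.  73.  29. -13.]
[0.51 0.13 0.17] [  1.   9. 125.  73.  28. -12.]
[0.53 0.08 0.18] [ -3.   9. 124.  73.  27. -10.]
[0.54 0.04 0.18] [ -8.   9. 124.  73.  26.  -9.]
[ 0.54 -0.01  0.18] [-13.   9. 124.  73.  25.  -7.]
[ 0.54 -0.06  0.18] [-17.   9. 124.  72.  24.  -6.]
[ 0.53 -0.11  0.18] [-22.   9. 124.  72.  23.  -4.]
16 rows: xyz m [-0.007   0.0211 -0.0079] w [-0.0306 -0.0002  0.0311]
[0.44 0.25 0.17] [ 15.   8. 127.  74.  31. -16.]
[0.46 0.21 0.17] [ 10.   8. 126.  73.  32. -16.]
[0.49 0.17 0.17] [  5.   8. 126.  72.  32. -15.]
[0.5  0.13 0.17] [ -0.   9. 125.  72.  32. -14.]
[0.52 0.08 0.18] [ -6.   9. 124.  71.  32. -14.]
[0.53 0.04 0.18] [-10.   9. 124.  70.  32. -13.]
[ 0.53 -0.01  0.18] [-15.  10. 123.  70.  32. -12.]
[ 0.53 -0.06  0.18] [-20.  10. 122.  69.  32. -11.]
[ 0.53 -0.11  0.18] [-25.  10. 122.  69.  33. -10.]
```

View pics/t5.png

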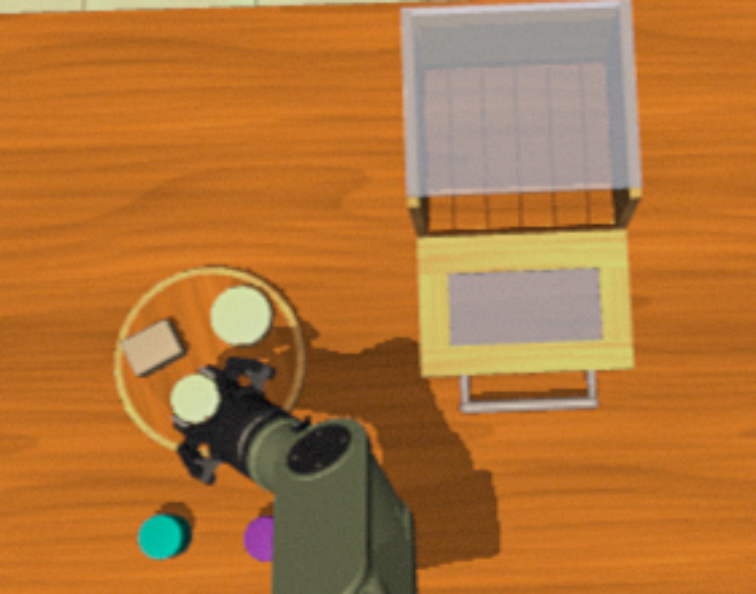

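Run:
```python
from kin import *
for cam in("top","side"):
    c=robot.capture(cam); A=cloud(c,np.ones((420,560),bool))
    for lo,hi in((636,642),(645,655),(655,665),(665,680),(700,720),(760,780)):
        B=A[(A[:,0]>lo)&(A[:,0]<hi)&(A[:,1]>-200)&(A[:,1]<-20)&(A[:,2]<150)]
        print(cam,lo,len(B),np.percentile(B[:,2],[10,50,90]).round(1) if len(B) else "")
M=cur();M[:3,3]/=1000
R=tool(45,15); G=np.array([560,-110,150.]); t=T((G+19*R[:,2])/1000,R); rows(M,t,18)
for j in range(0,19,3): print((M@expm(np.real(logm(np.linalg.inv(M)@t))*j/18).real)[:3,3].round(2),end=' ')
```

```text
top 636 158 [35.  42.3 60.5]
top 645 173 [55.2 58.8 63.7]
top 655 169 [55.5 59.  63.1]
top 665 247 [55.7 59.3 62.8]
top 700 0 
top 760 0 
side 636 0 
side 645 0 
side 655 0 
side 665 0 
side 700 0 
side 760 0 
18 rows: xyz m [-0.006   0.0208 -0.0036] w [-0.0308  0.0001  0.0309]
[0.44 0.25 0.17] [0.48 0.2  0.16] [0.51 0.15 0.16] [0.54 0.09 0.15] [0.56 0.02 0.15] [ 0.57 -0.04  0.14] [ 0.57 -0.11  0.14]
```

Request:
{"name": "arm_command", "arguments": {"commands": [{"x": -0.006, "y": 0.0208, "z": -0.0036, "wx": -0.0308, "wy": 0, "wz": 0.0309, "fingers": 1}, {"x": -0.006, "y": 0.0208, "z": -0.0036, "wx": -0.0308, "wy": 0, "wz": 0.0309, "fingers": 1}, {"x": -0.006, "y": 0.0208, "z": -0.0036, "wx": -0.0308, "wy": 0, "wz": 0.0309, "fingers": 1}, {"x": -0.006, "y": 0.0208, "z": -0.0036, "wx": -0.0308, "wy": 0, "wz": 0.0309, "fingers": 1}, {"x": -0.006, "y": 0.0208, "z": -0.0036, "wx": -0.0308, "wy": 0, "wz": 0.0309, "fingers": 1}, {"x": -0.006, "y": 0.0208, "z": -0.0036, "wx": -0.0308, "wy": 0, "wz": 0.0309, "fingers": 1}, {"x": -0.006, "y": 0.0208, "z": -0.0036, "wx": -0.0308, "wy": 0, "wz": 0.0309, "fingers": 1}, {"x": -0.006, "y": 0.0208, "z": -0.0036, "wx": -0.0308, "wy": 0, "wz": 0.0309, "fingers": 1}, {"x": -0.006, "y": 0.0208, "z": -0.0036, "wx": -0.0308, "wy": 0, "wz": 0.0309, "fingers": 1}, {"x": -0.006, "y": 0.0208, "z": -0.0036, "wx": -0.0308, "wy": 0, "wz": 0.0309, "fingers": 1}, {"x": -0.006, "y": 0.0208, "z": -0.0036, "wx": -0.0308, "wy": 0, "wz": 0.0309, "fingers": 1}, {"x": -0.006, "y": 0.0208, "z": -0.0036, "wx": -0.0308, "wy": 0, "wz": 0.0309, "fingers": 1}, {"x": -0.006, "y": 0.0208, "z": -0.0036, "wx": -0.0308, "wy": 0, "wz": 0.0309, "fingers": 1}, {"x": -0.006, "y": 0.0208, "z": -0.0036, "wx": -0.0308, "wy": 0, "wz": 0.0309, "fingers": 1}, {"x": -0.006, "y": 0.0208, "z": -0.0036, "wx": -0.0308, "wy": 0, "wz": 0.0309, "fingers": 1}, {"x": -0.006, "y": 0.0208, "z": -0.0036, "wx": -0.0308, "wy": 0, "wz": 0.0309, "fingers": 1}, {"x": -0.006, "y": 0.0208, "z": -0.0036, "wx": -0.0308, "wy": 0, "wz": 0.0309, "fingers": 1}, {"x": -0.006, "y": 0.0208, "z": -0.0036, "wx": -0.0308, "wy": 0, "wz": 0.0309, "fingers": 1}, {"x": 0, "y": 0, "z": 0, "wx": 0, "wy": 0, "wz": 0, "fingers": 1}]}}

```text
time_s: 17.5
position: [574.0, -108.4, 138.4]
eef_rot: [179.9, -45.0, 14.9]
wrist_force: [0.0, -0.3, -0.8]
grip_width: 50.4
```

Run:
```python
from kin import *
show()
M=cur();M[:3,3]/=1000
c=robot.capture("top"); d=robot.masks_of("drum","top")
for e in d:
    P=cloud(c,e["pixels"]); P=P[P[:,2]>120]
    if len(P)>20: print(np.median(P,0),cv2.minEnclosingCircle(P[:,:2].astype(np.float32)),P[:,2].max())
R=tool(45,15)
for G in([600,-110,115.],[673,-110,105.]):
    t=T((np.array(G)+19*R[:,2])/1000,R); M=rows(M,t,6)
```

```text
17.5 [ 574.  -108.4  138.4] [179.9 -45.   14.9] F [ 0.  -0.3 -0.8] w 50.4 q [-27.  16. 127.  89.  28. -31.]
[ 559.93654605 -113.40483538  169.86143279] ((560.7335815429688, -112.46271514892578), 25.83991050720215) 178.07652824750673
[ 743.62740047 -111.85172043  213.30358025] ((681.2252807617188, -112.93191528320312), 207.50006103515625) 222.9370784624007
6 rows: xyz m [0.0002 0.0014 0.0088] w [ 0.0004 -0.0001 -0.0002]
6 rows: xyz m [0.0071 0.0031 0.0095] w [-0. -0. -0.]
```

Request:
{"name": "arm_command", "arguments": {"commands": [{"x": 0.0002, "y": 0.0014, "z": 0.0088, "wx": 0, "wy": 0, "wz": 0, "fingers": 1}, {"x": 0.0002, "y": 0.0014, "z": 0.0088, "wx": 0, "wy": 0, "wz": 0, "fingers": 1}, {"x": 0.0002, "y": 0.0014, "z": 0.0088, "wx": 0, "wy": 0, "wz": 0, "fingers": 1}, {"x": 0.0002, "y": 0.0014, "z": 0.0088, "wx": 0, "wy": 0, "wz": 0, "fingers": 1}, {"x": 0.0002, "y": 0.0014, "z": 0.0088, "wx": 0, "wy": 0, "wz": 0, "fingers": 1}, {"x": 0.0002, "y": 0.0014, "z": 0.0088, "wx": 0, "wy": 0, "wz": 0, "fingers": 1}]}}

```text
time_s: 18.35
position: [613.6, -105.3, 101.6]
eef_rot: [179.9, -45.0, 15.1]
wrist_force: [1.1, 0.0, -1.1]
grip_width: 50.4
```

Request:
{"name": "arm_command", "arguments": {"commands": [{"x": 0.0071, "y": 0.0031, "z": 0.0095, "wx": 0, "wy": 0, "wz": 0, "fingers": 1}, {"x": 0.0071, "y": 0.0031, "z": 0.0095, "wx": 0, "wy": 0, "wz": 0, "fingers": 1}, {"x": 0.0071, "y": 0.0031, "z": 0.0095, "wx": 0, "wy": 0, "wz": 0, "fingers": 1}]}}

```text
time_s: 18.73
position: [650.7, -105.3, 97.2]
eef_rot: [179.9, -45.1, 15.1]
wrist_force: [0.4, -0.4, -0.7]
grip_width: 50.0
```

Request:
{"name": "arm_command", "arguments": {"commands": [{"x": 0.0071, "y": 0.0031, "z": 0.0095, "wx": 0, "wy": 0, "wz": 0, "fingers": 1}, {"x": 0.0071, "y": 0.0031, "z": 0.0095, "wx": 0, "wy": 0, "wz": 0, "fingers": 1}, {"x": 0.0071, "y": 0.0031, "z": 0.0095, "wx": 0, "wy": 0, "wz": 0, "fingers": 1}, {"x": 0, "y": 0, "z": 0, "wx": 0, "wy": 0, "wz": 0, "fingers": 1}]}}

```text
time_s: 19.23
position: [686.8, -105.0, 91.9]
eef_rot: [179.9, -45.1, 15.1]
wrist_force: [0.4, -0.4, -1.0]
grip_width: 50.5
```

Request:
{"name": "arm_command", "arguments": {"commands": [{"x": -0.0014, "y": 0, "z": 0.0014, "wx": 0, "wy": 0, "wz": 0, "fingers": 1}, {"x": -0.0014, "y": 0, "z": 0.0014, "wx": 0, "wy": 0, "wz": 0, "fingers": 1}, {"x": 0, "y": 0, "z": 0, "wx": 0, "wy": 0, "wz": 0, "fingers": 1}]}}

```text
time_s: 19.6
position: [685.5, -105.1, 87.7]
eef_rot: [179.9, -45.0, 15.0]
wrist_force: [-0.1, 0.9, -0.8]
grip_width: 50.4
```

Request:
{"name": "arm_command", "arguments": {"commands": [{"x": -0.0007, "y": 0, "z": 0.0007, "wx": 0, "wy": 0, "wz": 0, "fingers": 1}, {"x": -0.0007, "y": 0, "z": 0.0007, "wx": 0, "wy": 0, "wz": 0, "fingers": 1}, {"x": 0, "y": 0, "z": 0, "wx": 0, "wy": 0, "wz": 0, "fingers": 1}]}}

```text
time_s: 19.98
position: [685.9, -105.1, 85.9]
eef_rot: [179.9, -45.0, 15.0]
wrist_force: [0.8, -0.5, 0.2]
grip_width: 50.4
```

Request:
{"name": "arm_command", "arguments": {"commands": [{"x": -0.0007, "y": 0, "z": 0.0007, "wx": 0, "wy": 0, "wz": 0, "fingers": 1}, {"x": 0, "y": 0, "z": 0, "wx": 0, "wy": 0, "wz": 0, "fingers": 1}]}}

```text
time_s: 20.23
position: [685.9, -105.1, 84.9]
eef_rot: [179.9, -45.0, 15.0]
wrist_force: [0.3, 0.3, -1.7]
grip_width: 50.4
```

Request:
{"name": "arm_command", "arguments": {"commands": [{"x": -0.0007, "y": 0, "z": 0.0007, "wx": 0, "wy": 0, "wz": 0, "fingers": 1}, {"x": 0, "y": 0, "z": 0, "wx": 0, "wy": 0, "wz": 0, "fingers": 1}]}}

```text
time_s: 20.48
position: [685.9, -105.1, 83.9]
eef_rot: [179.9, -45.0, 15.0]
wrist_force: [-0.4, 0.4, -1.0]
grip_width: 50.6
```

Bottom is at about 61 mm with no contact yet. Continuing 1 mm at a time.

Request:
{"name": "arm_command", "arguments": {"commands": [{"x": -0.0007, "y": 0, "z": 0.0007, "wx": 0, "wy": 0, "wz": 0, "fingers": 1}, {"x": 0, "y": 0, "z": 0, "wx": 0, "wy": 0, "wz": 0, "fingers": 1}]}}

```text
time_s: 20.72
position: [685.9, -105.1, 82.9]
eef_rot: [179.9, -45.0, 15.0]
wrist_force: [-0.4, -0.2, -1.2]
grip_width: 50.4
```

Request:
{"name": "arm_command", "arguments": {"commands": [{"x": -0.0007, "y": 0, "z": 0.0007, "wx": 0, "wy": 0, "wz": 0, "fingers": 1}, {"x": 0, "y": 0, "z": 0, "wx": 0, "wy": 0, "wz": 0, "fingers": 1}]}}

```text
time_s: 20.98
position: [686.0, -105.1, 82.1]
eef_rot: [179.9, -45.0, 15.1]
wrist_force: [0.4, -0.3, -0.6]
grip_width: 50.3
```

Request:
{"name": "arm_command", "arguments": {"commands": [{"x": -0.0007, "y": 0, "z": 0.0007, "wx": 0, "wy": 0, "wz": 0, "fingers": 1}, {"x": 0, "y": 0, "z": 0, "wx": 0, "wy": 0, "wz": 0, "fingers": 1}]}}

```text
time_s: 21.22
position: [686.4, -105.1, 82.1]
eef_rot: [179.9, -45.1, 15.1]
wrist_force: [-1.3, -0.0, 4.5]
grip_width: 50.7
```

Request:
{"name": "arm_command", "arguments": {"commands": [{"x": -0.0004, "y": 0, "z": 0.0004, "wx": 0, "wy": 0, "wz": 0, "fingers": 1}, {"x": 0, "y": 0, "z": 0, "wx": 0, "wy": 0, "wz": 0, "fingers": 1}]}}

```text
time_s: 21.48
position: [686.5, -105.1, 82.1]
eef_rot: [179.9, -45.2, 15.1]
wrist_force: [-4.3, 0.5, 7.2]
grip_width: 50.4
```

Contact: Fz rose from -1 to about +5–7 N. Relieving slightly, releasing and backing out along the tool axis.

Request:
{"name": "arm_command", "arguments": {"commands": [{"x": 0.0003, "y": 0, "z": -0.0003, "wx": 0, "wy": 0, "wz": 0, "fingers": 1}, {"x": 0, "y": 0, "z": 0, "wx": 0, "wy": 0, "wz": 0, "fingers": -0.3}, {"x": 0, "y": 0, "z": 0, "wx": 0, "wy": 0, "wz": 0, "fingers": -0.6}, {"x": 0, "y": 0, "z": 0, "wx": 0, "wy": 0, "wz": 0, "fingers": -0.8}, {"x": 0, "y": 0, "z": 0, "wx": 0, "wy": 0, "wz": 0, "fingers": -0.8}]}}

```text
time_s: 22.1
position: [685.9, -105.1, 80.7]
eef_rot: [179.9, -45.0, 15.0]
wrist_force: [-0.5, 0.5, -0.1]
grip_width: 76.9
```

Request:
{"name": "arm_command", "arguments": {"commands": [{"x": 0, "y": 0, "z": -0.006, "wx": 0, "wy": 0, "wz": 0, "fingers": -0.8}, {"x": 0, "y": 0, "z": -0.012, "wx": 0, "wy": 0, "wz": 0, "fingers": -0.8}, {"x": 0, "y": 0, "z": -0.02, "wx": 0, "wy": 0, "wz": 0, "fingers": -0.8}, {"x": 0, "y": 0, "z": -0.03, "wx": 0, "wy": 0, "wz": 0, "fingers": -0.8}, {"x": 0, "y": 0, "z": -0.03, "wx": 0, "wy": 0, "wz": 0, "fingers": -0.8}, {"x": 0, "y": 0, "z": -0.03, "wx": 0, "wy": 0, "wz": 0, "fingers": -0.8}, {"x": 0, "y": 0, "z": 0, "wx": 0, "wy": 0, "wz": 0, "fingers": -0.8}]}}

```text
time_s: 22.98
position: [597.8, -129.2, 173.7]
eef_rot: [179.7, -45.2, 15.1]
wrist_force: [0.6, -0.1, 0.1]
grip_width: 76.9
```

Run:
```python
from kin import *
show()
M=cur();M[:3,3]/=1000
c=robot.capture("top"); cv2.imwrite("pics/t6.png",cv2.resize(c["frame"][60:280,130:410],None,fx=2.7,fy=2.7))
A=cloud(c,np.ones((420,560),bool)); A=A[(A[:,0]>630)&(A[:,0]<720)&(A[:,1]>-160)&(A[:,1]<-60)&(A[:,2]>100)&(A[:,2]<135)]
if len(A): print("drum top",np.median(A,0),cv2.minEnclosingCircle(A[:,:2].astype(np.float32)))
t=T(np.array([427.5,-112,130])/1000,FL); rows(M,t,16)
q=robot.get_obs()["joint_pos"]
for j in range(0,17,4):
    X=M@expm(np.real(logm(np.linalg.inv(M)@t))*j/16).real; q=ik(X[:3,3]*1000,X[:3,:3],290,q)[0]; print(X[:3,3].round(3),q)
```

```text
22.975 [ 597.8 -129.2  173.7] [179.7 -45.2  15.1] F [ 0.6 -0.1  0.1] w 76.9 q [-28.  15. 121.  76.  30. -17.]
drum top [ 658.18580345 -108.74089201  113.69258383] ((664.5006713867188, -110.37310791015625), 23.472145080566406)
16 rows: xyz m [-0.0068 -0.0099 -0.001 ] w [ 0.0324 -0.0417 -0.0773]
[ 0.598 -0.129  0.174] [-24.  15. 118.  73.  28. -11.]
[ 0.562 -0.102  0.157] [-23.  14. 116.  48.  34.  -5.]
[ 0.518 -0.089  0.142] [-20.  13. 115.  30.  41.  -5.]
[ 0.472 -0.093  0.132] [-17.  13. 114.  14.  48.  -9.]
[ 0.428 -0.112  0.13 ] [-15.  12. 115.  -0.  53. -15.]
```

View pics/t6.png

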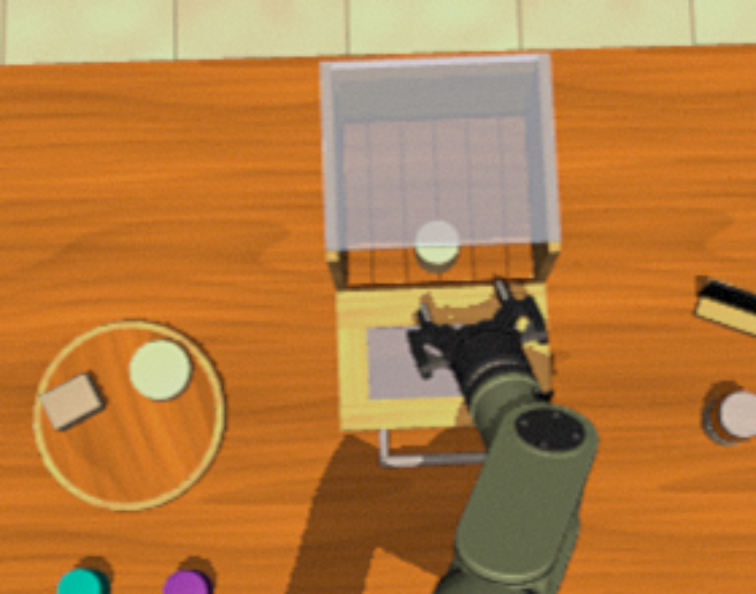

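The drum stands upright on the tray (crop ~(437,243)), its top at 114 mm, consistent with the tray at about 59. The wheel and brick are still on the turntable. Back to the bar.

Request:
{"name": "arm_command", "arguments": {"commands": [{"x": -0.0068, "y": -0.0099, "z": -0.001, "wx": 0.0324, "wy": -0.0417, "wz": -0.0773, "fingers": 0.4}, {"x": -0.0068, "y": -0.0099, "z": -0.001, "wx": 0.0324, "wy": -0.0417, "wz": -0.0773, "fingers": 0.4}, {"x": -0.0068, "y": -0.0099, "z": -0.001, "wx": 0.0324, "wy": -0.0417, "wz": -0.0773, "fingers": 0.4}, {"x": -0.0068, "y": -0.0099, "z": -0.001, "wx": 0.0324, "wy": -0.0417, "wz": -0.0773, "fingers": 0.4}, {"x": -0.0068, "y": -0.0099, "z": -0.001, "wx": 0.0324, "wy": -0.0417, "wz": -0.0773, "fingers": 0.4}, {"x": -0.0068, "y": -0.0099, "z": -0.001, "wx": 0.0324, "wy": -0.0417, "wz": -0.0773, "fingers": 0.4}, {"x": -0.0068, "y": -0.0099, "z": -0.001, "wx": 0.0324, "wy": -0.0417, "wz": -0.0773, "fingers": 0.4}, {"x": -0.0068, "y": -0.0099, "z": -0.001, "wx": 0.0324, "wy": -0.0417, "wz": -0.0773, "fingers": 0.4}, {"x": -0.0068, "y": -0.0099, "z": -0.001, "wx": 0.0324, "wy": -0.0417, "wz": -0.0773, "fingers": 0.4}, {"x": -0.0068, "y": -0.0099, "z": -0.001, "wx": 0.0324, "wy": -0.0417, "wz": -0.0773, "fingers": 0.4}, {"x": -0.0068, "y": -0.0099, "z": -0.001, "wx": 0.0324, "wy": -0.0417, "wz": -0.0773, "fingers": 0.4}, {"x": -0.0068, "y": -0.0099, "z": -0.001, "wx": 0.0324, "wy": -0.0417, "wz": -0.0773, "fingers": 0.4}, {"x": -0.0068, "y": -0.0099, "z": -0.001, "wx": 0.0324, "wy": -0.0417, "wz": -0.0773, "fingers": 0.4}, {"x": -0.0068, "y": -0.0099, "z": -0.001, "wx": 0.0324, "wy": -0.0417, "wz": -0.0773, "fingers": 0.4}, {"x": -0.0068, "y": -0.0099, "z": -0.001, "wx": 0.0324, "wy": -0.0417, "wz": -0.0773, "fingers": 0.4}, {"x": -0.0068, "y": -0.0099, "z": -0.001, "wx": 0.0324, "wy": -0.0417, "wz": -0.0773, "fingers": 0.4}, {"x": 0, "y": 0, "z": 0, "wx": 0, "wy": 0, "wz": 0, "fingers": 0.4}]}}

```text
time_s: 25.15
position: [428.2, -110.9, 128.1]
eef_rot: [-179.8, -0.2, 90.1]
wrist_force: [0.5, 0.3, -0.1]
grip_width: 25.5
```

Run:
```python
from kin import *
show()
M=cur();M[:3,3]/=1000
t=T(np.array([427.5,-112,26])/1000,FL); rows(M,t,7)
```

```text
25.15 [ 428.2 -110.9  128.1] [-179.8   -0.2   90.1] F [ 0.5  0.3 -0.1] w 25.5 q [-16.  12. 115.   0.  53. -16.]
7 rows: xyz m [-0.0002 -0.0001  0.0146] w [-0.0006 -0.0005  0.0004]
```

Request:
{"name": "arm_command", "arguments": {"commands": [{"x": 0, "y": -0.0005, "z": 0.0146, "wx": 0, "wy": 0, "wz": 0, "fingers": 0.4}, {"x": 0, "y": 0, "z": 0.0146, "wx": 0, "wy": 0, "wz": 0, "fingers": 0.4}, {"x": 0, "y": 0, "z": 0.0146, "wx": 0, "wy": 0, "wz": 0, "fingers": 0.4}, {"x": 0, "y": 0, "z": 0.0146, "wx": 0, "wy": 0, "wz": 0, "fingers": 0.4}, {"x": 0, "y": 0, "z": 0.0146, "wx": 0, "wy": 0, "wz": 0, "fingers": 0.4}, {"x": 0, "y": 0, "z": 0.0146, "wx": 0, "wy": 0, "wz": 0, "fingers": 0.4}]}}

```text
time_s: 25.9
position: [427.7, -111.3, 40.4]
eef_rot: [-179.8, -0.2, 90.0]
wrist_force: [0.1, 0.1, 0.3]
grip_width: 25.8
```

Request:
{"name": "arm_command", "arguments": {"commands": [{"x": 0, "y": 0, "z": 0.0146, "wx": 0, "wy": 0, "wz": 0, "fingers": 0.4}, {"x": 0, "y": 0, "z": 0, "wx": 0, "wy": 0, "wz": 0, "fingers": 1}, {"x": 0, "y": 0, "z": 0, "wx": 0, "wy": 0, "wz": 0, "fingers": 1}, {"x": 0, "y": 0, "z": 0, "wx": 0, "wy": 0, "wz": 0, "fingers": 1}]}}

```text
time_s: 26.4
position: [427.4, -111.1, 26.8]
eef_rot: [-179.8, -0.2, 90.1]
wrist_force: [2.7, 4.5, -2.9]
grip_width: 12.1
```

Run:
```python
from h import *
th=np.linspace(1.571,0,33); x=-205*np.sin(th)-6*np.cos(th); z=50+205*np.cos(th)-6*np.sin(th)
for i in range(32): print(i,round((x[i+1]-x[i])/1000,4),round((z[i]-z[i+1])/1000,4),end=' | ')
```

```text
0 -0.0 -0.0101 | 1 0.0004 -0.0101 | 2 0.0009 -0.01 | 3 0.0014 -0.01 | 4 0.0019 -0.0099 | 5 0.0024 -0.0098 | 6 0.0029 -0.0096 | 7 0.0033 -0.0095 | 8 0.0038 -0.0093 | 9 0.0043 -0.0091 | 10 0.0047 -0.0089 | 11 0.0051 -0.0087 | 12 0.0056 -0.0084 | 13 0.006 -0.0081 | 14 0.0063 -0.0078 | 15 0.0067 -0.0075 | 16 0.0071 -0.0072 | 17 0.0074 -0.0068 | 18 0.0078 -0.0064 | 19 0.0081 -0.006 | 20 0.0083 -0.0056 | 21 0.0086 -0.0052 | 22 0.0089 -0.0048 | 23 0.0091 -0.0043 | 24 0.0093 -0.0039 | 25 0.0095 -0.0034 | 26 0.0096 -0.003 | 27 0.0098 -0.0025 | 28 0.0099 -0.002 | 29 0.01 -0.0015 | 30 0.01 -0.001 | 31 0.0101 -0.0005 |
```

Request:
{"name": "arm_command", "arguments": {"commands": [{"x": 0, "y": 0, "z": -0.0101, "wx": 0, "wy": 0, "wz": 0, "fingers": 1}, {"x": 0, "y": 0.0004, "z": -0.0101, "wx": 0, "wy": 0, "wz": 0, "fingers": 1}, {"x": 0, "y": 0.0009, "z": -0.01, "wx": 0, "wy": 0, "wz": 0, "fingers": 1}, {"x": 0, "y": 0.0014, "z": -0.01, "wx": 0, "wy": 0, "wz": 0, "fingers": 1}, {"x": 0, "y": 0.0019, "z": -0.0099, "wx": 0, "wy": 0, "wz": 0, "fingers": 1}, {"x": 0, "y": 0.0024, "z": -0.0098, "wx": 0, "wy": 0, "wz": 0, "fingers": 1}, {"x": 0, "y": 0.0029, "z": -0.0096, "wx": 0, "wy": 0, "wz": 0, "fingers": 1}, {"x": 0, "y": 0.0033, "z": -0.0095, "wx": 0, "wy": 0, "wz": 0, "fingers": 1}]}}

```text
time_s: 27.4
position: [440.6, -110.9, 105.9]
eef_rot: [-179.8, -0.2, 90.1]
wrist_force: [4.1, 4.5, -7.0]
grip_width: 11.9
```

Request:
{"name": "arm_command", "arguments": {"commands": [{"x": 0, "y": 0.0038, "z": -0.0093, "wx": 0, "wy": 0, "wz": 0, "fingers": 1}, {"x": 0, "y": 0.0043, "z": -0.0091, "wx": 0, "wy": 0, "wz": 0, "fingers": 1}, {"x": 0, "y": 0.0047, "z": -0.0089, "wx": 0, "wy": 0, "wz": 0, "fingers": 1}, {"x": 0, "y": 0.0051, "z": -0.0087, "wx": 0, "wy": 0, "wz": 0, "fingers": 1}, {"x": 0, "y": 0.0056, "z": -0.0084, "wx": 0, "wy": 0, "wz": 0, "fingers": 1}, {"x": 0, "y": 0.006, "z": -0.0081, "wx": 0, "wy": 0, "wz": 0, "fingers": 1}, {"x": 0, "y": 0.0063, "z": -0.0078, "wx": 0, "wy": 0, "wz": 0, "fingers": 1}, {"x": 0, "y": 0.0067, "z": -0.0075, "wx": 0, "wy": 0, "wz": 0, "fingers": 1}]}}

```text
time_s: 28.4
position: [479.9, -110.4, 172.9]
eef_rot: [-179.3, -0.3, 90.1]
wrist_force: [-7.3, 6.1, 2.8]
grip_width: 11.8
```

Request:
{"name": "arm_command", "arguments": {"commands": [{"x": 0, "y": 0.0071, "z": -0.0072, "wx": 0, "wy": 0, "wz": 0, "fingers": 1}, {"x": 0, "y": 0.0074, "z": -0.0068, "wx": 0, "wy": 0, "wz": 0, "fingers": 1}, {"x": 0, "y": 0.0078, "z": -0.0064, "wx": 0, "wy": 0, "wz": 0, "fingers": 1}, {"x": 0, "y": 0.0081, "z": -0.006, "wx": 0, "wy": 0, "wz": 0, "fingers": 1}, {"x": 0, "y": 0.0083, "z": -0.0056, "wx": 0, "wy": 0, "wz": 0, "fingers": 1}, {"x": 0, "y": 0.0086, "z": -0.0052, "wx": 0, "wy": 0, "wz": 0, "fingers": 1}, {"x": 0, "y": 0.0089, "z": -0.0048, "wx": 0, "wy": 0, "wz": 0, "fingers": 1}, {"x": 0, "y": 0.0091, "z": -0.0043, "wx": 0, "wy": 0, "wz": 0, "fingers": 1}]}}

```text
time_s: 29.4
position: [545.6, -109.6, 222.0]
eef_rot: [-179.5, -0.4, 90.1]
wrist_force: [-9.9, 9.0, 12.5]
grip_width: 11.8
```

Request:
{"name": "arm_command", "arguments": {"commands": [{"x": 0, "y": 0.0093, "z": -0.0039, "wx": 0, "wy": 0, "wz": 0, "fingers": 1}, {"x": 0, "y": 0.0095, "z": -0.0034, "wx": 0, "wy": 0, "wz": 0, "fingers": 1}, {"x": 0, "y": 0.0096, "z": -0.003, "wx": 0, "wy": 0, "wz": 0, "fingers": 1}, {"x": 0, "y": 0.0098, "z": -0.0022, "wx": 0, "wy": 0, "wz": 0, "fingers": 1}, {"x": 0, "y": 0.0099, "z": -0.0015, "wx": 0, "wy": 0, "wz": 0, "fingers": 1}]}}

```text
time_s: 30.02
position: [595.9, -109.0, 236.4]
eef_rot: [-179.8, -0.4, 90.1]
wrist_force: [-6.3, 9.6, 12.3]
grip_width: 12.1
```

Request:
{"name": "arm_command", "arguments": {"commands": [{"x": 0, "y": 0.01, "z": -0.001, "wx": 0, "wy": 0, "wz": 0, "fingers": 1}, {"x": 0, "y": 0.01, "z": -0.0005, "wx": 0, "wy": 0, "wz": 0, "fingers": 1}, {"x": 0, "y": 0.005, "z": 0, "wx": 0, "wy": 0, "wz": 0, "fingers": 1}, {"x": 0, "y": 0, "z": 0, "wx": 0, "wy": 0, "wz": 0, "fingers": 1}]}}

```text
time_s: 30.52
position: [622.9, -108.7, 238.4]
eef_rot: [179.9, -0.4, 90.2]
wrist_force: [-0.6, 9.7, 9.9]
grip_width: 11.7
```

Request:
{"name": "arm_command", "arguments": {"commands": [{"x": 0, "y": 0.002, "z": 0, "wx": 0, "wy": 0, "wz": 0, "fingers": 1}, {"x": 0, "y": 0.001, "z": 0, "wx": 0, "wy": 0, "wz": 0, "fingers": 1}, {"x": 0, "y": 0, "z": 0, "wx": 0, "wy": 0, "wz": 0, "fingers": 1}]}}

```text
time_s: 30.9
position: [625.1, -108.6, 238.4]
eef_rot: [180.0, -0.4, 90.2]
wrist_force: [-2.5, 11.3, 10.5]
grip_width: 11.7
```

Request:
{"name": "arm_command", "arguments": {"commands": [{"x": 0, "y": 0.001, "z": 0, "wx": 0, "wy": 0, "wz": 0, "fingers": 1}, {"x": 0, "y": 0, "z": 0, "wx": 0, "wy": 0, "wz": 0, "fingers": 1}]}}

```text
time_s: 31.15
position: [626.0, -108.7, 238.5]
eef_rot: [180.0, -0.4, 90.2]
wrist_force: [-2.8, 9.9, 11.5]
grip_width: 11.7
```

Request:
{"name": "arm_command", "arguments": {"commands": [{"x": 0, "y": 0.001, "z": 0, "wx": 0, "wy": 0, "wz": 0, "fingers": 1}, {"x": 0, "y": 0, "z": 0, "wx": 0, "wy": 0, "wz": 0, "fingers": 1}]}}

```text
time_s: 31.4
position: [626.5, -108.7, 238.5]
eef_rot: [-179.9, -0.4, 90.1]
wrist_force: [-5.3, 11.1, 12.6]
grip_width: 11.7
```

Request:
{"name": "arm_command", "arguments": {"commands": [{"x": 0, "y": 0.001, "z": 0, "wx": 0, "wy": 0, "wz": 0, "fingers": 1}, {"x": 0, "y": 0, "z": 0, "wx": 0, "wy": 0, "wz": 0, "fingers": 1}]}}

```text
time_s: 31.65
position: [626.5, -108.6, 238.5]
eef_rot: [-179.8, -0.4, 90.1]
wrist_force: [-5.7, 10.2, 12.2]
grip_width: 11.7
```

Request:
{"name": "arm_command", "arguments": {"commands": [{"x": 0, "y": 0.001, "z": 0, "wx": 0, "wy": 0, "wz": 0, "fingers": 1}, {"x": 0, "y": 0, "z": 0, "wx": 0, "wy": 0, "wz": 0, "fingers": 1}]}}

```text
time_s: 31.9
position: [626.4, -108.6, 238.5]
eef_rot: [-179.7, -0.4, 90.1]
wrist_force: [-9.8, 9.3, 14.3]
grip_width: 12.2
```

The bar has stopped at x=626.4 (expected 626.5) with the force rising, so it's on the shut stop. Releasing and lifting.

Request:
{"name": "arm_command", "arguments": {"commands": [{"x": 0, "y": 0, "z": 0, "wx": 0, "wy": 0, "wz": 0, "fingers": 0.4}, {"x": 0, "y": 0, "z": 0, "wx": 0, "wy": 0, "wz": 0, "fingers": 0.4}, {"x": 0, "y": -0.001, "z": 0, "wx": 0, "wy": 0, "wz": 0, "fingers": 0.4}, {"x": 0, "y": 0, "z": -0.015, "wx": 0, "wy": 0, "wz": 0, "fingers": 0.4}, {"x": 0, "y": 0, "z": -0.02, "wx": 0, "wy": 0, "wz": 0, "fingers": 0.4}, {"x": 0, "y": 0, "z": -0.03, "wx": 0, "wy": 0, "wz": 0, "fingers": 0.4}, {"x": 0, "y": -0.04, "z": -0.03, "wx": 0, "wy": 0, "wz": 0, "fingers": 0.4}, {"x": 0, "y": -0.05, "z": -0.01, "wx": 0, "wy": 0, "wz": 0, "fingers": 0.4}, {"x": 0, "y": -0.05, "z": 0, "wx": 0, "wy": 0, "wz": 0, "fingers": 0.4}, {"x": 0, "y": -0.05, "z": 0, "wx": 0, "wy": 0, "wz": 0, "fingers": 0.4}, {"x": 0, "y": 0, "z": 0, "wx": 0, "wy": 0, "wz": 0, "fingers": 0.4}]}}

```text
time_s: 33.28
position: [435.8, -112.2, 342.1]
eef_rot: [-180.0, -0.1, 90.0]
wrist_force: [0.6, 0.3, -0.3]
grip_width: 25.3
```

Run:
```python
from h import *
show()
for cam in("side","top"):
    c=robot.capture(cam); A=cloud(c,np.ones((420,560),bool))
    B=A[(A[:,0]>560)&(A[:,0]<700)&(A[:,1]>-250)&(A[:,1]<20)&(A[:,2]>243)&(A[:,2]<270)]
    if len(B): print(cam,"bar",len(B),cv2.minAreaRect(B[:,:2].astype(np.float32)),np.median(B,0))
    I=c["frame"][100:350,130:450] if cam=="side" else c["frame"][60:280,130:430]
    if cam=="side": S=I
    else: cv2.imwrite("pics/fin.png",np.vstack([cv2.resize(S,(380,297)),cv2.resize(I,(380,279))]))
    for t in ("drum","jar","slate","flat_wheel","brick"):
        for d in robot.masks_of(t,cam)[:1]: 
            P=cloud(c,d["pixels"]); print(t,np.median(P,0).round() if len(P) else "")
```

```text
33.275 [ 435.8 -112.2  342.1] [-1.8e+02 -1.0e-01  9.0e+01] F [ 0.6  0.3 -0.3] w 25.3 q [-16.   4.  93.   0.  84. -16.]
side bar 342 ((626.2965698242188, -108.60660552978516), (14.175724983215332, 161.037841796875), 0.8005028963088989) [ 626.8589376  -105.60795791  260.80834249]
drum [288. 196.  54.]
jar [ 472. -437.   70.]
slate [ 607. -462.   19.]
flat_wheel [543. 225.  59.]
brick [509. 329.  64.]
top bar 293 ((626.6444702148438, -113.46284484863281), (14.908759117126465, 160.72195434570312), 0.9178678393363953) [ 625.51380501 -113.41671889  260.8086408 ]
drum [285. 310.  53.]
jar [ 463. -445.   83.]
slate [ 600. -470.   24.]
flat_wheel [541. 220.  57.]
brick [505. 323.  62.]
```

View pics/fin.png

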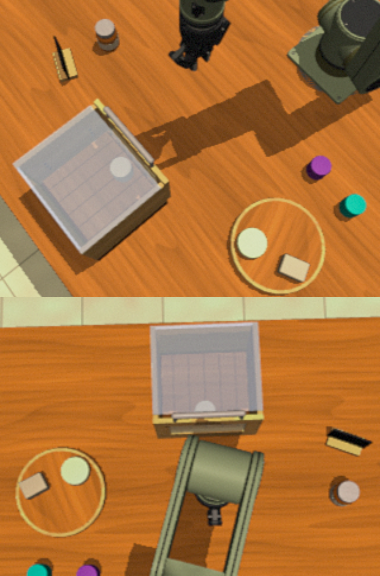

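The flap is shut, the drum is upright inside (side view ~(120,167)), and the bystanders haven't moved. Handing in.

```bash
python3 -c "
from rig import robot
print(robot.sign_off())"
```

```text
the job is handed in; nothing more can be done
None
```

The cheese is in the case and the flap is shut. I handed the job in at about 34 s on the robot's clock.

- **Flap lowered:** I gripped the bar the whole way down and released it only after the depth picture showed the panel level at about 50 mm. I never felt the bottom stop itself: the last few millimetres of pushing gave no rise in force, probably because the bar slid in the pads.
- **Drum placed:** I lifted it from the turntable with the tool tilted 45° and lowered it onto the tray in steps of 1 mm or less. Contact came at about 5–7 N, with the tray about 59 mm above the table. I then released it; it stood upright, its top at 114 mm. Its front edge is about 13 mm behind the flap line, though only part of the drum was visible when I measured that.
- **Flap shut:** I gripped the bar again and raised it until it stopped at x = 626.4 mm, against 626.5 expected, with the push at about 10 N. After I let go, both cameras showed the bar still at 626–627 mm.

In the last pictures, the flat wheel and brick are on the turntable, the jar and slate have not moved, and the arm is clear of everything. At that point the network no longer picked out the placed drum under the glass; its "drum" hits were the coloured look-alikes. I confirmed the drum by eye and by the earlier depth reading. Repeat readings varied by 2–4 mm, mostly between the two cameras, which was within what the job needed.

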